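# Hook the tool basket into the rinse tank under the spray bar

## Task

Turn the tool carousel until the bay with the hook-on basket faces the front pointer of its foot, then lift that basket out. Hang it gently by its bent lip over the middle of the rinse tank's near wall, straight below the spray bar, with the basket inside the tank, the lip outside and the hook fully down on the rim, and let go. Do not bump the spray bar, and leave the jar and the bowl where they are and the other things standing in the carousel.

Things in the scene. Friction and masses are not known exactly. Their poses are not given: they have to be found in the camera images.
- basket: The hook-on basket: open steel box 60 mm wide (its y) with a hook and a black tab, about 0.2 kg. Origin: middle of the slot under the hook's bridge, which comes to rest on the rim. +x runs from lip to box, z up. Slot 7 mm wide: back plate x = 3.5 to 7.5 mm, z = -60 to 4; bent lip x = -7.5 to -3.5, down to z = -18; bridge z = 0 to 4. It starts upright in the hook bay, lip outwards.
- basket_foot (a point): Middle of the underside of the basket's box, in the basket at (22.5, 0, -60) mm. The box reaches from the back plate to x = 41.5 mm and up to z = -15.
- basket_tab (a point): Grip point of the basket's black tab, in the basket at (-24.6, 0, 31.5) mm. The tab is a flat bar 14 mm thick along the basket's y (pinch it there), 20 mm broad, 56 mm long; it rises from the bridge and leans 35 degrees from vertical towards the lip side (basket -x). This point is 36 mm along it, 20 mm short of its free end.
- turntable: Turning disc of the carousel: aluminium, 280 mm across, 14 mm thick; origin on the axis at its underside, 21 mm above the table. Turns either way with slight friction and stays where left. Four bays at 90 degrees with walls 22 mm high (outer sill 7 mm), a central post up to 20 cm over the table, four black pegs between the bays. The hook bay is on its own -x side.
- hook_bay (a point): Point on the disc's upper face (35 mm above the table) in the bay that holds the hook-on basket, 117 mm out from the axis.
- peg0 (a point): Top of a black peg on the disc, 14 mm thick, 60 mm tall, 122 mm out from the axis, 95 mm above the table; one of four to push or grip for turning. 45 degrees clockwise (from above) of the hook bay.
- peg3 (a point): Top of the like peg 45 degrees counter-clockwise (from above) of the hook bay.
- foot: Fixed foot of the carousel, disc 200 mm across, origin on the carousel axis at the table; a narrow steel pointer 12 mm wide sticks out along its own -x, to 160 mm from the axis.
- front_mark (a point): Point over the foot's pointer, 117 mm out from the axis and 20 mm above the table: the hook bay faces the front when it lies above this point.
- stand: Fixed flat stand, 240 (own x) by 290 mm, 4 mm thick, origin under its middle. On it the rinse tank: open steel box 180 (x) by 220 (y) mm, walls 4 mm, rim 100 mm above the table, near wall on the -x side. The tank has been pushed up to 12 mm forward or back along x from the stand's middle; by how much is not reported: feel for the wall. Under 30 N it does not shift.
- rim_nominal (a point): A point on the stand 100 mm above the table, where the middle of the near wall's top (mid-thickness) would be were the tank in the stand's middle; the real wall is parallel, up to 12 mm before or behind it. Axes as the stand's: x points into the tank, y along the wall.
- spray_bar: The fixed spray bar: a steel tube 24 mm thick and 250 mm long along the tank's near wall, above it, on two 18 mm posts 122 mm to either side of the middle. Brass nozzles (look only) hang 6 mm below it. Origin and axes as the stand's.
- bar_mid (a point): Middle of the spray bar's axis, 322 mm above the table (its underside at 310 mm, 210 mm over the rim), straight above rim_nominal.
- caddy: Bystander in the bay opposite the hook bay: plain open steel box 38 x 58 x 50 mm without lip or handle; origin under its middle.
- tin: Bystander in another bay: round tin 40 mm across, 62 mm high; origin under its middle.
- jar: Bystander: closed jar 56 mm across, 75 mm high, standing on the table between carousel and tank; origin under its middle.
- bowl: Bystander: steel bowl 150 mm across, 60 mm high, on the table to the right; origin under its middle.

How it is judged:
On the way, in this order (a step that is already met when the one before it is completed fails the run):
1. the hook bay is turned to the front pointer (within 14 mm) with the basket still standing in it (horizontal distance between hook_bay and front_mark below 0.014 m and horizontal distance between basket and hook_bay below 0.02 m and height (world z) of basket below 0.105 m), for 0.3 s.
2. the basket is lifted out of the bay while the bay still faces the front (within 25 mm) (horizontal distance between hook_bay and front_mark below 0.025 m and height (world z) of basket above 0.135 m), for 0.1 s.
At the end, for the whole second after the job is handed in: The basket hangs at rest and released on the tank's near wall: its slot over the wall (within 17 mm of rim_nominal across it), within 35 mm of the wall's middle sideways, the bridge down at rim height within 4 mm, box on the inside, upright within 8 degrees and square to the wall within 9 degrees (x of basket in the frame of rim_nominal between -0.017 and 0.017 m and y of basket in the frame of rim_nominal between -0.035 and 0.035 m and z of basket in the frame of rim_nominal between -0.004 and 0.004 m and x of basket_foot in the frame of rim_nominal above 0 m and angle between basket's own z axis and vertical below 0.14 rad and angle between the x axis of basket and the x axis of stand, either way round below 0.16 rad and contact force between basket and stand above 0.3 N and linear speed of basket below 0.02 m/s); the robot touches nothing.
It fails at once if the robot or the basket bumps the spray bar (over 4 N) (contact force between spray_bar and anything else above 4 N).
It fails at once if the basket is rammed or dropped onto the tank (over 60 N) (contact force between basket and stand above 60 N).
It fails at once if the jar is moved over 30 mm or tipped (distance of jar from where it was at the start of the episode above 0.03 m or angle between jar's own z axis and vertical above 0.5 rad).
It fails at once if the bowl is moved over 30 mm or tipped (distance of bowl from where it was at the start of the episode above 0.03 m or angle between bowl's own z axis and vertical above 0.5 rad).
It fails at once if the caddy or the tin on the carousel is tipped or knocked off it (angle between any of caddy, tin's own z axis and vertical above 0.5 rad or height (world z) of any of caddy, tin below 0.025 m).
It also fails if it takes over 64 s, if anything falls off the work surface, if the arm or the gripper's body presses on something with over 40 N, if the wrist force passes 120 N, or if a joint passes its speed limit or range.

## Robot

A 7-joint arm with a two-finger parallel gripper is mounted at the origin on the work surface. World frame = base frame: x ahead of the robot, y to its left, z up, the work surface at z = 0. Lengths are in m, angles in rad, forces in N, time in s.
With the tool pointing down it reaches from about 0.4 to 0.875 m from the base axis. Payload 6.5 kg.
Tool frame: the origin (TCP) lies at the very end of the fingers, on their centre line; the grasp point (between the pads) lies 19 mm behind it; z points along the fingers, y is the line along which they close (so a half turn about z gives the same grasp; the last joint's range is limited). The gripper opens to 85 mm and grips with 20 to 120 N. Pads are 22 mm wide; open, the fingers measure 114 mm over their backs; the gripper's body (76 mm by 85 mm) begins 54 mm behind the grasp point. The pads swing forward as they close: fully open they stand 13 mm farther back than shut.
Start: joints at [-1.203, 0.536, -0.004, 1.538, 0.003, 1.067, -0.071], TCP at [0.273, 0.59, 0.231] pointing down, gripper open.
Joint ranges: [-2.7, 2.7], [-0.37, 2.16], [-1.27, 1.26], [0.24, 2.4], [-1.31, 4.45], [0.19, 1.91], [-2.76, 2.76]. Speed limits (rad/s): [2.39, 2.39, 3.14, 3.14, 3.14, 3.14, 3.14].

## Interface

Orientations are given as a unit quaternion [x, y, z, w].
In Python, from station import * gives the robot as it stands. The module is installed in compiled form; this text tells all that it offers.
- The arm moves only by the tool arm_command, never from a script. Its argument "moves" is a list of rows, each an object with "gripper": the finger opening in mm, from 0 to 85.4; "slide": the shift along the tool's x, y, z normalised to -1 to 1, where 1 is 500 mm, a list of three; "angular": the turn, a rotation vector about the tool's x, y, z normalised to -1 to 1, where 1 is 4 degrees, a list of three. A call has 1 to 10 rows; each row shifts and turns the commanded pose from where the row before left it, along the tool's axes as they then stand; what a row does not reach is not made up. A row lasts 1/8 s, in which the tool goes at most 62.5 mm and 10.7 degrees, less where a joint would pass 70% of its speed; a pose out of reach is approached as far as the arm can. A call with a number of a shift or a turn outside -1 to 1 is refused whole. A call with a gripper value outside its range is refused whole. The fingers move at their own pace and stop on an object; the grip force is fixed at half the most. Time passes only in rows, so rows that do not move let the fingers close. It gives the time, the measured TCP pose, the force, the opening and the grip force at its end, in the units of the state.
- get_obs(): the state, without advancing time (a new reading comes with each control period).
- read_camera(name): name is "side" or "top" or "wrist"; returns a dict with "frame" (480x640x3 uint8, red, green, blue), "mtx" (3x3 intrinsics, pixels), "T" (4x4, takes a point from camera to world coordinates). Camera axes: x right, y up, looking along -z (the intrinsics and any distortion apply to the point x, -y, -z); pixel columns grow to the right and rows downward; lengths in m; the calibration is good to about 2 mm. A picture is of the moment at which its call begins. There is no depth.
- close_job(): hands the job in; it is judged then, once.
The state is a dict: "t": time; "joints": joint angles; "joint_velocities": joint speeds; "joint_torque": joint torques, N m; "position": TCP position; "tool_rot": TCP orientation; "contact_force": force on the tool from outside, world axes, zero at the start; "moment": the same for the moment, N m; "opening": opening from 0.0 (shut) to 1.0 (fully open); "grasp_force": force on a finger pad.
Only numpy, scipy, OpenCV 4.12 (cv2) and the standard library are available. Lean on these libraries where they do the work, as an engineer would, in place of code of your own. Each camera call takes 0.05 s, during which the arm holds its last target. There are 200 camera calls.

## Working session

There is one attempt and no reset: what is moved stays moved. The work goes in short steps, Python scripts to look and compute and a tool call to move; the robot and the scene stay as the last step left them, time stands still between calls to the robot, and variables do not carry over. Pictures are saved under pics/ and viewed, at most 10 in all, crops included, and the job is handed in when it is done.

Besides the shell and the picture viewer there is one more tool, called after "Request:" as a command line: name --argument value ..., lists and objects as JSON in quotes. arm_command: Moves the arm, as the interface text tells. Its arguments: {"type":"object","properties":{"moves":{"type":"array"}},"required":["moves"]}

```bash
mkdir -p pics && python3 - <<'E'
from station import *
import cv2,numpy as np,json
o=get_obs();print(o)
for n in("top","side"):
    r=read_camera(n);cv2.imwrite(f"pics/{n}0.png",r["frame"][:,:,::-1]);print(n,r["mtx"].round(1).tolist(),r["T"].round(4).tolist(),r.keys())
E
```

```text
{'t': 0.0, 'joints': array([-1.2031754 ,  0.53718529, -0.0044285 ,  1.53885808,  0.00263161,
        1.06729799, -0.07118255]), 'joint_velocities': array([ 1.35424859e-03, -4.61230805e-04, -3.92236213e-04,  4.47472479e-05,
       -1.05516348e-03,  3.10411305e-04,  1.79270813e-03]), 'joint_torque': array([-1.10621510e-03, -5.83418620e+01,  1.04799114e+00, -2.59099281e+01,
        1.22799299e-02,  9.73660470e-03, -1.29218952e-05]), 'position': array([0.27298895, 0.58920608, 0.23040667]), 'tool_rot': array([ 2.15166592e-01,  9.76576970e-01, -8.64913762e-04, -1.08372898e-04]), 'contact_force': array([-0.97508705, -0.34119963,  0.63351391]), 'moment': array([-0.02821554, -0.04249997, -0.01872112]), 'grasp_force': 0.0, 'opening': 1.0044135029511074}
top [[508.4, 0.0, 323.0], [0.0, 508.4, 240.5], [0.0, 0.0, 1.0]] [[-0.0024, 0.985, -0.1728, 0.2968], [-1.0, -0.0013, 0.0068, -0.0588], [0.0065, 0.1728, 0.9849, 1.2495], [0.0, 0.0, 0.0, 1.0]] dict_keys(['frame', 'mtx', 'T'])
side [[481.1, 0.0, 315.3], [0.0, 481.1, 239.7], [0.0, 0.0, 1.0]] [[0.8369, 0.2757, -0.4728, -0.1635], [-0.5472, 0.4363, -0.7143, -1.007], [0.0094, 0.8566, 0.516, 0.8841], [0.0, 0.0, 0.0, 1.0]] dict_keys(['frame', 'mtx', 'T'])
```

View pics/top0.png

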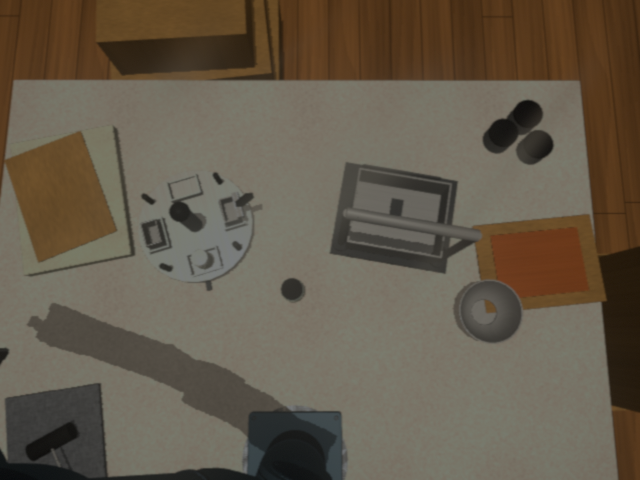

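View pics/side0.png

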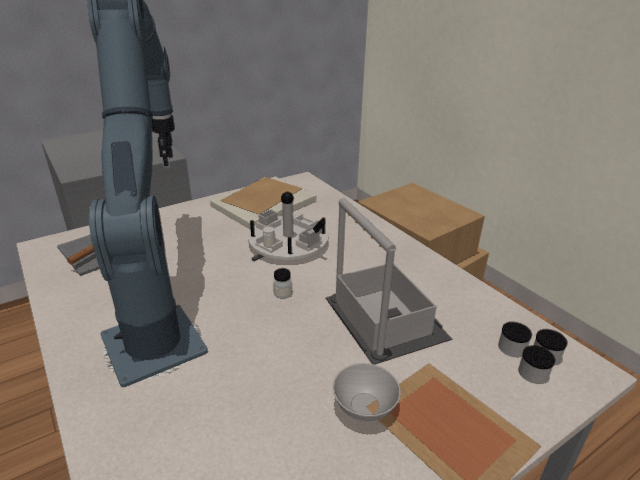

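The top view shows the carousel around (197,228), with pegs at about (148,199), (217,178), (238,245) and (166,267). The basket's black tab is at (245,200) and the pointer at (209,286). The stand corners are about (346,163), (458,181), (446,272) and (331,253), the jar is at (292,289) and the bowl at (490,310). The basket has to turn about 100° clockwise.

```bash
cat > h.py <<'E'
from station import *
import cv2,numpy as np
from scipy.spatial.transform import Rotation as R
def ray(r,u,v):
    K=r["mtx"];d=np.array([(u-K[0,2])/K[0,0],-(v-K[1,2])/K[1,1],-1.]);return r["T"][:3,3],r["T"][:3,:3]@d
def onz(r,u,v,z):
    o,d=ray(r,u,v);return o+d*(z-o[2])/d[2]
def proj(r,p):
    q=r["T"][:3,:3].T@(np.asarray(p)-r["T"][:3,3]);q=r["mtx"]@[q[0],-q[1],-q[2]];return q[:2]/q[2]
def blobs(img,lim,box,amin):
    g=cv2.cvtColor(img,cv2.COLOR_RGB2GRAY);m=np.zeros_like(g);x0,y0,x1,y1=box
    m[y0:y1,x0:x1]=(g[y0:y1,x0:x1]<lim)*255
    n,l,s,c=cv2.connectedComponentsWithStats(m)
    return [(s[i].tolist(),c[i].round(1).tolist()) for i in range(1,n) if s[i,4]>=amin]
E
python3 - <<'E'
from h import *
r=read_camera("top")
for b in blobs(r["frame"],55,(130,160,310,310),8):print(b)
for p in [(148,199),(217,178),(238,245),(166,267)]:print(p,onz(r,*p,.095).round(3))
g=cv2.cvtColor(r["frame"],cv2.COLOR_RGB2GRAY)
m=((g<85)*255).astype(np.uint8);m2=np.zeros_like(m);m2[155:280,325:470]=m[155:280,325:470]
c=max(cv2.findContours(m2,0,2)[0],key=cv2.contourArea);h=cv2.approxPolyDP(cv2.convexHull(c),6,True)[:,0]
for p in h:print("stand",p,onz(r,*p,.004).round(3))
print("jar",onz(r,292,289,.075),"bowl",onz(r,490,310,.06),"pointer",onz(r,209,290,.02),onz(r,208,283,.02))
w=cv2.resize(r["frame"][150:310,120:320],(800,640),interpolation=2)[:600]
cv2.imwrite("pics/c1.png",w[:,:,::-1])
E
```

```text
([214, 173, 8, 11, 43], [217.4, 178.3])
([142, 194, 12, 10, 56], [147.6, 198.7])
([236, 194, 16, 12, 106], [243.7, 199.3])
([222, 199, 9, 5, 19], [225.4, 200.4])
([170, 201, 32, 30, 512], [184.6, 215.5])
([150, 221, 15, 27, 89], [159.3, 237.4])
([143, 222, 12, 22, 104], [147.2, 230.7])
([130, 231, 3, 15, 16], [130.6, 238.4])
([160, 264, 12, 7, 45], [165.4, 266.9])
([282, 279, 20, 20, 314], [291.7, 288.8])
(148, 199) [0.598 0.341 0.095]
(217, 178) [0.649 0.182 0.095]
(238, 245) [0.489 0.129 0.095]
(166, 267) [0.438 0.291 0.095]
stand [346 163] [ 0.716 -0.127  0.004]
stand [456 181] [ 0.668 -0.406  0.004]
stand [469 245] [ 0.503 -0.431  0.004]
stand [444 273] [ 0.433 -0.365  0.004]
stand [330 253] [ 0.484 -0.085  0.004]
jar [0.3891946  0.00482359 0.075     ] bowl [ 0.34074282 -0.45490622  0.06      ] pointer [0.39149926 0.2077923  0.02      ] [0.40838937 0.21081742 0.02      ]
```

View pics/c1.png

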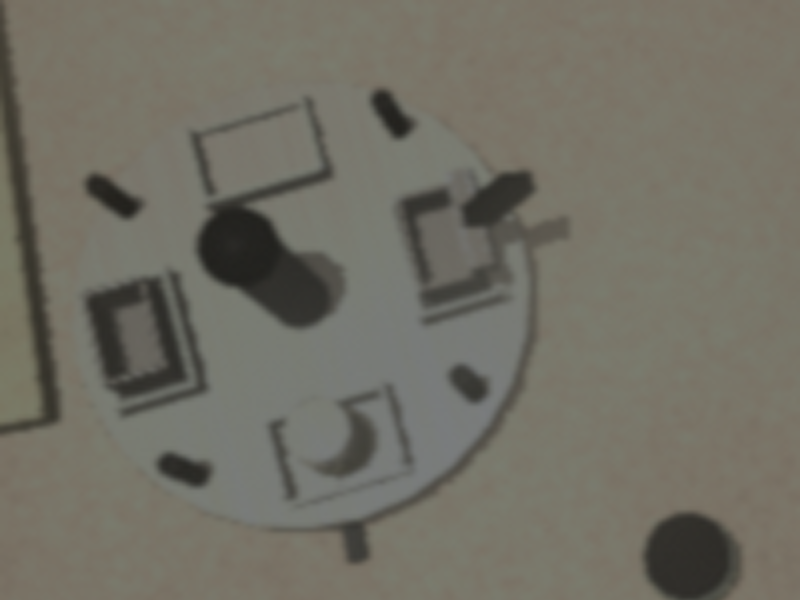

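The crop (4x) shows the peg tops at crop pixels (381,98), (96,185), (167,464) and (459,372). The pointer tip is at (357,562), the basket bay is centred near (455,245) with its tab leaning outward to (532,182), and the tin and caddy stand in their bays.

```bash
python3 - <<'E'
from h import *
r=read_camera("top")
P=np.array([onz(r,120+a/4,150+b/4,.093) for a,b in [(459,374),(381,98),(96,185),(167,464)]])[:,:2]
c=P.mean(0);d=P-c;print(P.round(3).tolist(),c.round(4),np.hypot(*d.T).round(3))
a=np.degrees(np.arctan2(d[:,1],d[:,0]));hb=np.degrees(np.angle(np.mean(np.exp(1j*np.radians(a-[-45,45,135,225])))));print(a.round(1),"hook",hb)
for z in(0.005,.02):
  f=onz(r,209.2,290.5,z)[:2]-c;print(np.hypot(*f),np.degrees(np.arctan2(f[1],f[0])))
S=np.array([onz(r,u,v,.004)[:2] for u,v in [(346,163),(457,181),(446,272.5),(331,253.5)]]);print("stand",S.mean(0),[np.degrees(np.arctan2(*(S[i]-S[j])[::-1])) for i,j in((0,3),(1,2))],np.degrees(np.arctan2(*(S[0]-S[1])[::-1]))-90,np.degrees(np.arctan2(*(S[3]-S[2])[::-1]))-90, np.linalg.norm(S-np.roll(S,1,0),axis=1))
o=get_obs();print(R.from_quat(o["tool_rot"]).as_matrix().round(3),o["t"])
E
```

```text
[[0.493, 0.137], [0.658, 0.187], [0.605, 0.352], [0.441, 0.302]] [0.5492 0.2443] [0.122 0.123 0.121 0.123]
[-117.6  -27.7   62.5  152.1] hook -72.7075647372573
0.16131207634004244 -167.9080206637896
0.16313429345821692 -166.87730618854525
stand [ 0.57539084 -0.24823863] [np.float64(-9.603474688032449), np.float64(-9.328114240443389)] -9.627251596922775 -9.568169394172386 [0.23711059 0.28602293 0.23681768 0.28716109]
[[-0.907  0.42  -0.   ]
 [ 0.42   0.907 -0.001]
 [-0.    -0.001 -1.   ]] 0.2
```

Request:
arm_command --moves '[{"gripper":50,"slide":[-0.08,-0.03,-0.07],"angular":[0,0,0]},{"gripper":50,"slide":[-0.1,-0.04,-0.07],"angular":[0,0,0]},{"gripper":50,"slide":[-0.11,-0.04,0],"angular":[0,0,0]},{"gripper":50,"slide":[-0.11,-0.04,0],"angular":[0,0,0]},{"gripper":50,"slide":[-0.11,-0.045,0],"angular":[0,0,0]},{"gripper":50,"slide":[-0.11,-0.045,0],"angular":[0,0,0]},{"gripper":50,"slide":[-0.11,-0.045,0],"angular":[0,0,0]},{"gripper":50,"slide":[-0.11,-0.045,0],"angular":[0,0,0]},{"gripper":50,"slide":[-0.11,-0.045,0],"angular":[0,0,0.3]},{"gripper":50,"slide":[-0.087,-0.033,0],"angular":[0,0,0.3]}]'

```text
t: 1.45
position: [0.6576, 0.1844, 0.3001]
tool_rot: [0.237, 0.972, -0.0, 0.0]
contact_force: [0.5, 0.8, 0.1]
opening: 0.585
grasp_force: 0.0
```

```bash
cat >> h.py <<'E'
def st(o=None):
    o=o or get_obs();M=R.from_quat(o["tool_rot"]).as_matrix()
    print("t",round(o["t"],2),"p",o["position"].round(4),"x",M[:,0].round(3),"y",M[:,1].round(3),"z",M[:,2].round(3),"j",o["joints"].round(3),"F",o["contact_force"].round(1),"op",round(o["opening"],2),"gf",round(o["grasp_force"],1));return o["position"],M
def to(t,M,p): return M.T@(np.asarray(t)-p)/.5
E
python3 - <<'E'
from h import *
p,M=st();print(to((.658,.187,.062),M,p).round(4))
r=read_camera("wrist");cv2.imwrite("pics/w1.png",r["frame"][:,:,::-1])
for q in [(.658,.187,.095),(.493,.137,.095),(.549,.244,.2)]:print(proj(r,q).round(0))
E
```

```text
t 1.45 p [0.6576 0.1844 0.3001] x [-0.888  0.46  -0.   ] y [ 0.46   0.888 -0.001] z [ 0.    -0.001 -1.   ] j [-0.445  0.543  0.166  1.369 -0.089  1.237  0.819] F [0.5 0.8 0.1] op 0.58 gf 0.0
[0.0019 0.0054 0.4763]
[323. 202.]
[184.  61.]
[326.  37.]
```

View pics/w1.png

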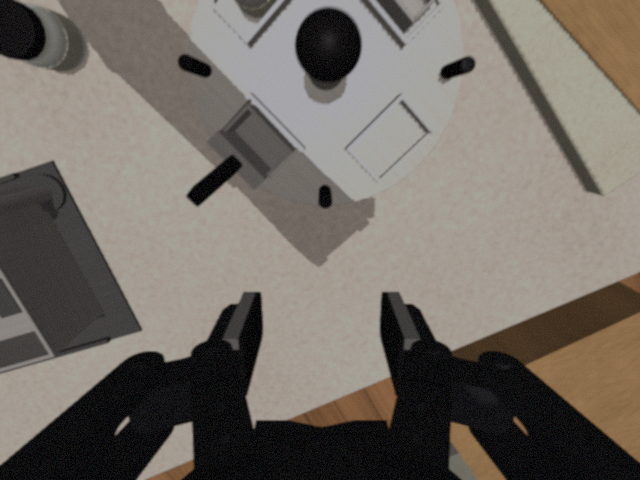

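The wrist view shows peg3 at (325,187–207), peg0 at (180–210,60–72), the post ball at (328,45) and the basket tab from (190,200) to (240,160).

```bash
python3 - <<'E'
from h import *
r=read_camera("wrist")
for b in blobs(r["frame"],50,(165,30,480,215),30):print(b)
for q in [(.658,.187),(.493,.137),(.605,.352)]:print(proj(r,(*q,.095)).round(0),proj(r,(*q,.035)).round(0))
print(r["T"].round(3))
for v in(188,190,205):print(onz(r,325,v,.095).round(3))
E
```

```text
([302, 30, 66, 50, 2115], [334.0, 47.5])
([183, 45, 32, 24, 450], [197.7, 56.5])
([447, 45, 33, 23, 442], [463.9, 56.1])
([193, 146, 54, 51, 995], [219.4, 170.8])
([324, 178, 14, 21, 224], [330.3, 188.3])
[329. 194.] [328. 183.]
[188.  53.] [209.  62.]
[472.  51.] [449.  60.]
[[ 0.467 -0.841 -0.273  0.591]
 [ 0.884  0.444  0.148  0.215]
 [-0.003 -0.31   0.951  0.443]
 [ 0.     0.     0.     1.   ]]
[0.651 0.186 0.095]
[0.653 0.185 0.095]
[0.666 0.179 0.095]
```

Predictions match the pegs within 1–2 px. I'll go down on peg3 and grip it.

Request:
arm_command --moves '[{"gripper":50,"slide":[0.001,0.004,0.1],"angular":[0,0,0]},{"gripper":50,"slide":[0.001,0,0.12],"angular":[0,0,0]},{"gripper":50,"slide":[0,0,0.12],"angular":[0,0,0]},{"gripper":50,"slide":[0,0,0.1],"angular":[0,0,0]},{"gripper":50,"slide":[0,0,0.036],"angular":[0,0,0]},{"gripper":5,"slide":[0,0,0],"angular":[0,0,0]},{"gripper":5,"slide":[0,0,0],"angular":[0,0,0]},{"gripper":5,"slide":[0,0,0],"angular":[0,0,0]},{"gripper":5,"slide":[0,0,0],"angular":[0,0,0]}]'

```text
t: 2.68
position: [0.658, 0.1899, 0.065]
tool_rot: [0.236, 0.972, 0.001, 0.002]
contact_force: [-0.9, -0.5, 7.7]
opening: 0.143
grasp_force: 58.9
```

```bash
python3 - <<'E'
from h import *
p,M=st();c=np.array([.549,.244]);d=p[:2]-c;print(np.hypot(*d),np.degrees(np.arctan2(d[1],d[0])))
E
```

```text
t 2.67 p [0.658  0.1899 0.065 ] x [-0.889  0.458 -0.003] y [0.458 0.889 0.003] z [ 0.004  0.001 -1.   ] j [-0.428  0.788  0.125  1.545 -0.122  0.812  0.839] F [-0.9 -0.5  7.7] op 0.14 gf 58.9
0.12170167568594871 -26.387081517600084
```

Request:
arm_command --moves '[{"gripper":5,"slide":[0.0006,-0.017,0],"angular":[0,0,1]},{"gripper":5,"slide":[0.0006,-0.017,0],"angular":[0,0,1]},{"gripper":5,"slide":[0.0006,-0.017,0],"angular":[0,0,1]},{"gripper":5,"slide":[0.0006,-0.017,0],"angular":[0,0,1]},{"gripper":5,"slide":[0.0006,-0.017,0],"angular":[0,0,1]},{"gripper":5,"slide":[0.0006,-0.017,0],"angular":[0,0,1]},{"gripper":5,"slide":[0.0006,-0.017,0],"angular":[0,0,1]},{"gripper":5,"slide":[0.0006,-0.017,0],"angular":[0,0,1]},{"gripper":5,"slide":[0.0006,-0.017,0],"angular":[0,0,1]},{"gripper":5,"slide":[0.0006,-0.017,0],"angular":[0,0,1]}]'

```text
t: 3.92
position: [0.5972, 0.1337, 0.065]
tool_rot: [0.555, 0.832, 0.002, 0.002]
contact_force: [0.6, 1.2, 8.1]
opening: 0.143
grasp_force: 59.6
```

```bash
python3 - <<'E'
from h import *
p,M=st();c=np.array([.549,.244]);d=p[:2]-c;print(np.hypot(*d),np.degrees(np.arctan2(d[1],d[0])),"xyaw",np.degrees(np.arctan2(M[1,0],M[0,0])))
E
```

```text
t 3.92 p [0.5972 0.1337 0.065 ] x [-0.385  0.923  0.   ] y [0.923 0.385 0.006] z [ 0.005  0.002 -1.   ] j [-0.504  0.704  0.294  1.764 -0.292  0.711  0.342] F [0.6 1.2 8.1] op 0.14 gf 59.6
0.12033930590086679 -66.37652615253101 xyaw 112.64084958808695
```

Request:
arm_command --moves '[{"gripper":5,"slide":[0.0006,-0.017,0],"angular":[0,0,1]},{"gripper":5,"slide":[0.0006,-0.017,0],"angular":[0,0,1]},{"gripper":5,"slide":[0.0006,-0.017,0],"angular":[0,0,1]},{"gripper":5,"slide":[0.0006,-0.017,0],"angular":[0,0,1]},{"gripper":5,"slide":[0.0006,-0.017,0],"angular":[0,0,1]},{"gripper":5,"slide":[0.0006,-0.017,0],"angular":[0,0,1]},{"gripper":5,"slide":[0.0006,-0.017,0],"angular":[0,0,1]},{"gripper":5,"slide":[0.0006,-0.017,0],"angular":[0,0,1]},{"gripper":5,"slide":[0.0006,-0.017,0],"angular":[0,0,1]},{"gripper":5,"slide":[0.0006,-0.017,0],"angular":[0,0,1]}]'

```text
t: 5.18
position: [0.5145, 0.1298, 0.0649]
tool_rot: [0.806, 0.592, 0.003, 0.001]
contact_force: [0.3, -0.6, 11.8]
opening: 0.141
grasp_force: 60.0
```

Request:
arm_command --moves '[{"gripper":5,"slide":[0.0006,-0.017,0],"angular":[0,0,1]},{"gripper":5,"slide":[0.0006,-0.017,0],"angular":[0,0,1]},{"gripper":5,"slide":[0.0006,-0.017,0],"angular":[0,0,1]},{"gripper":5,"slide":[0.0005,-0.014,0],"angular":[0,0,0.8]},{"gripper":5,"slide":[0,0,0],"angular":[0,0,0]},{"gripper":5,"slide":[0,0,0],"angular":[0,0,0]}]'

```text
t: 5.92
position: [0.4848, 0.1436, 0.0648]
tool_rot: [0.876, 0.481, 0.003, -0.0]
contact_force: [-1.8, -0.5, 15.9]
opening: 0.143
grasp_force: 60.4
```

```bash
python3 - <<'E'
from h import *
p,M=st();c=np.array([.549,.244]);d=p[:2]-c;print(np.hypot(*d),np.degrees(np.arctan2(d[1],d[0])),"xyaw",np.degrees(np.arctan2(M[1,0],M[0,0])))
r=read_camera("top")
w=cv2.resize(r["frame"][150:300,120:320],(800,600),interpolation=2)
cv2.imwrite("pics/c2.png",w[:,:,::-1])
E
```

```text
t 5.92 p [0.4848 0.1436 0.0648] x [0.536 0.844 0.005] y [ 0.844 -0.536  0.002] z [ 0.005  0.003 -1.   ] j [-0.793  0.618  0.537  2.052 -0.549  0.607 -0.443] F [-1.8 -0.5 15.9] op 0.14 gf 60.4
0.11914755468644876 -122.58950291902282 xyaw 57.556358869187385
```

View pics/c2.png

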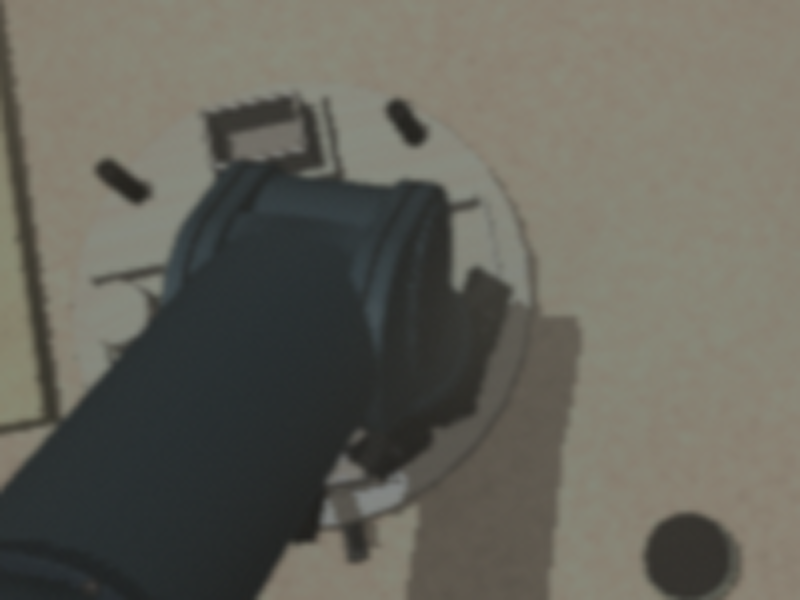

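The disc turned about 96° with the basket bay now at the pointer side. I'll release the peg and rise.

Request:
arm_command --moves '[{"gripper":50,"slide":[0,0,0],"angular":[0,0,0]},{"gripper":50,"slide":[0,0,0],"angular":[0,0,0]},{"gripper":50,"slide":[0,0,-0.05],"angular":[0,0,0]},{"gripper":50,"slide":[0,0,-0.11],"angular":[0,0,0]},{"gripper":50,"slide":[-0.02,0,-0.11],"angular":[0,0,1]},{"gripper":50,"slide":[-0.04,0,-0.11],"angular":[0,0,1]},{"gripper":50,"slide":[-0.05,0,-0.05],"angular":[0,0,1]},{"gripper":50,"slide":[-0.05,0,0],"angular":[0,0,1]},{"gripper":50,"slide":[0,0,0],"angular":[0,0,1]},{"gripper":50,"slide":[0,0,0],"angular":[0,0,1]}]'

```text
t: 7.22
position: [0.431, 0.0811, 0.2775]
tool_rot: [0.958, 0.287, 0.0, -0.001]
contact_force: [-0.2, 0.0, 0.2]
opening: 0.586
grasp_force: 0.0
```

```bash
cat > kin.py <<'E'
import numpy as np
from scipy.optimize import least_squares
from scipy.spatial.transform import Rotation as R
def fk(j,k):
    b,h,L1,a,L2,c,L3,s1,s3,s5,s7,o7=k
    Z=lambda t:R.from_euler('z',t);Y=lambda t:R.from_euler('y',t)
    A=Z(b+s1*j[0])*Y(j[1]);p=np.array([0,0,h])
    B=A*Z(s3*j[2]);p=p+B.apply([a,0,L1])
    C=B*Y(j[3]);p=p+C.apply([-a,0,L2-0])
    D=C*Z(s5*j[4])*Y(j[5]);p=p+D.apply([c,0,L3])
    return p,D*Z(s7*j[6]+o7)
E
python3 - <<'E'
from h import *;from kin import *
p,M=st()
o=get_obs()
J=[[-1.2031754,.53718529,-.0044285,1.53885808,.00263161,1.06729799,-.07118255],[-0.428,0.788,0.125,1.545,-0.122,0.812,0.839],[-0.504,0.704,0.294,1.764,-0.292,0.711,0.342],[-0.793,0.618,0.537,2.052,-0.549,0.607,-0.443],o["joints"]]
P=[[.27298895,.58920608,.23040667],[.658,.1899,.065],[.5972,.1337,.065],[.4848,.1436,.0648],o["position"]]
X=[[-.907,.42,0],[-.889,.458,-.003],[-.385,.923,0],[.536,.844,.005],M[:,0]]
import itertools
best=None
for s in itertools.product((1,-1),repeat=4):
  for o7 in(0,1.57,-1.57,3.14):
    f=lambda q:np.concatenate([np.r_[(fk(j,np.r_[q[:7],s,q[7]])[0]-p)*5,fk(j,np.r_[q[:7],s,q[7]])[1].apply([1,0,0])-x] for j,p,x in zip(J,P,X)])
    z=least_squares(f,[0,.33,.45,0,.45,0,.3,o7])
    if best is None or z.cost<best[0]:best=(z.cost,np.r_[z.x[:7],s,z.x[7]],z.fun)
print(best[0],best[1].round(4).tolist());print(np.abs(best[2]).reshape(-1,6).round(4))
np.save("k.npy",best[1])
E
```

```text
t 7.22 p [0.431  0.0811 0.2775] x [0.835 0.551 0.001] y [ 0.551 -0.835 -0.001] z [-0.     0.001 -1.   ] j [-1.143  0.143  0.954  2.052 -0.139  1.01  -1.107] F [-0.2  0.   0.2] op 0.59 gf 0.0
0.0006154247507375655 [-0.0664, 0.0782, 0.4796, 0.013, 0.423, -0.0186, 0.0601, -1.0, -1.0, -1.0, -1.0, 1.5046]
[[0.0042 0.0139 0.0012 0.0003 0.0005 0.    ]
 [0.0067 0.015  0.0099 0.0003 0.0004 0.0001]
 [0.0011 0.0047 0.0006 0.0008 0.0004 0.0007]
 [0.0092 0.0027 0.0099 0.     0.0002 0.0005]
 [0.0131 0.016  0.0019 0.0001 0.0002 0.0001]]
```

Request:
arm_command --moves '[{"gripper":50,"slide":[0,0,0],"angular":[0,0,0.87]},{"gripper":50,"slide":[0,0,0],"angular":[0,0,0.87]},{"gripper":50,"slide":[0,0,0],"angular":[0,0,0.87]},{"gripper":50,"slide":[0,0,0],"angular":[0,0,0.87]},{"gripper":50,"slide":[0,0,0],"angular":[0,0,0.87]},{"gripper":50,"slide":[0,0,0],"angular":[0,0,0.87]},{"gripper":50,"slide":[0,-0.06,0],"angular":[0,1,0]},{"gripper":50,"slide":[0,-0.06,0],"angular":[0,1,0]},{"gripper":50,"slide":[0,-0.06,0],"angular":[0,1,0]},{"gripper":50,"slide":[0,-0.06,0],"angular":[0,1,0]}]'

```text
t: 8.48
position: [0.4046, 0.1994, 0.2776]
tool_rot: [0.984, 0.109, 0.139, -0.017]
contact_force: [0.9, 0.1, -0.1]
opening: 0.584
grasp_force: 0.0
```

```bash
cat > data.py <<'E'
J=[[-1.2031754,.53718529,-.0044285,1.53885808,.00263161,1.06729799,-.07118255],[-0.428,0.788,0.125,1.545,-0.122,0.812,0.839],[-0.504,0.704,0.294,1.764,-0.292,0.711,0.342],[-0.793,0.618,0.537,2.052,-0.549,0.607,-0.443],[-1.143,0.143,0.954,2.052,-0.139,1.01,-1.107]]
P=[[.27298895,.58920608,.23040667],[.658,.1899,.065],[.5972,.1337,.065],[.4848,.1436,.0648],[.431,.0811,.2775]]
E
cat > fit.py <<'E'
from h import *;from kin import *;from data import *
p,M=st();o=get_obs();J.append(o["joints"].tolist());P.append(p.tolist())
k0=np.load("k.npy");k0[[1,6]]=.34,.32
F=lambda q:np.r_[q[:7],k0[7:]]
f=lambda q:np.concatenate([fk(j,F(q))[0]+[q[7],q[8],0]-p for j,p in zip(J,P)])
z=least_squares(f,np.r_[k0[:7],0,0]);print(z.x.round(4).tolist(),np.abs(z.fun).max())
k=F(z.x);np.save("k2.npy",np.r_[k,z.x[7:9]])
lo=np.array([-2.7,-.37,-1.27,.24,-1.31,.19,-2.76]);hi=np.array([2.7,2.16,1.26,2.4,4.45,1.91,2.76])
def ik(pos,x,y,zz,j0):
    T=R.from_matrix(np.c_[x,y,zz])
    g=lambda j:np.r_[(fk(j,k)[0]+[*z.x[7:9],0]-pos)*5,(T.inv()*fk(j,k)[1]).as_rotvec()]
    s=least_squares(g,np.clip(j0,lo+.02,hi-.02),bounds=(lo,hi));return s.x,np.linalg.norm(g(s.x)[:3])/5,np.linalg.norm(g(s.x)[3:])
def pose(org,yaw,phi,back=0,e=0):
    # TCP pose for basket origin org, basket yaw, tool tilt phi, backed off
    c,s=np.cos(yaw),np.sin(yaw);bx=np.array([c,s,0]);up=np.array([0,0,1.])
    zt=bx*np.sin(phi)-up*np.cos(phi);xt=bx*np.cos(phi)+up*np.sin(phi);y=np.cross(zt,xt)
    return np.asarray(org)+bx*-.0246+up*.0315+zt*(.019+e-back),xt,y,zt
E
python3 - <<'E'
from fit import *
bo=np.array([.549+.117*np.cos(np.radians(-167.5)),.244+.117*np.sin(np.radians(-167.5)),.095])
ro=np.array([.4886,-.2337,.1])
for phi in range(10,56,5):
  for nm,og,yw in(("pick",bo,12.5),("pick+80",bo+[0,0,.1],12.5),("place",ro,-9.5),("place+70",ro+[0,0,.07],-9.5)):
    a=pose(og,np.radians(yw),np.radians(phi));s=min((ik(*a,j0) for j0 in(J[-1],[-.5,.3,.3,2,0,.6,-1.5],[.5,.3,0,2,0,.6,-1.5])),key=lambda s:s[1]+s[2]);print(phi,nm,a[0].round(3),s[0].round(2),round(s[1],4),round(s[2],3))
E
```

```text
t 8.47 p [0.4046 0.1994 0.2776] x [0.937 0.21  0.278] y [ 0.22  -0.976 -0.002] z [ 0.271  0.063 -0.961] j [-1.491 -0.089  0.827  2.227  0.272  0.735 -2.188] F [ 0.9  0.1 -0.1] op 0.58 gf 0.0
[-0.0522, 0.3901, 0.4859, 0.0022, 0.4459, -0.0062, 0.3604, 0.0113, -0.0055] 0.004101376361311054
10 pick [0.414 0.214 0.108] [-0.83  0.36  0.26  2.27 -0.1   0.36 -1.86] 0.0 0.0
10 pick+80 [0.414 0.214 0.208] [-0.76  0.14  0.18  2.2   0.05  0.64 -1.99] 0.0 0.0
10 place [ 0.468 -0.23   0.113] [ 0.15  0.42  0.34  2.15 -0.45  0.47 -0.91] 0.0 0.0
10 place+70 [ 0.468 -0.23   0.183] [-0.19  0.35  0.74  2.1  -0.5   0.67 -0.87] 0.0 0.0
15 pick [0.416 0.214 0.108] [-0.82  0.33  0.23  2.34  0.06  0.23 -2.04] 0.0 0.0
15 pick+80 [0.416 0.214 0.208] [-0.79  0.11  0.18  2.27  0.13  0.53 -2.09] 0.0 0.0
15 place [ 0.469 -0.23   0.113] [ 0.43  0.38  0.04  2.22 -0.34  0.31 -0.98] 0.0 0.0
15 place+70 [ 0.469 -0.23   0.183] [-0.07  0.28  0.6   2.17 -0.51  0.54 -0.84] 0.0 0.0
20 pick [0.417 0.215 0.109] [-0.59  0.32 -0.04  2.38  0.79  0.19 -2.76] 0.0013 0.017
20 pick+80 [0.417 0.215 0.209] [-0.92  0.08  0.29  2.33  0.
[... 1951 characters left out ...]
ick [0.425 0.217 0.114] [-2.08  0.99  1.22  2.4  -1.31  0.19 -1.4 ] 0.0252 0.34
50 pick+80 [0.425 0.217 0.214] [-1.99  0.34  1.26  2.4   0.56  0.19 -2.76] 0.0285 0.285
50 place [ 0.479 -0.232  0.119] [ 1.81  1.15 -1.27  2.4   2.22  0.43 -2.76] 0.0221 0.176
50 place+70 [ 0.479 -0.232  0.189] [ 1.67  0.4  -1.04  2.39 -1.31  0.19  0.33] 0.0168 0.227
55 pick [0.426 0.217 0.116] [-2.23  1.24  1.21  2.4  -1.31  0.19 -1.69] 0.0274 0.37
55 pick+80 [0.426 0.217 0.216] [-1.99  0.35  1.26  2.4   0.55  0.19 -2.76] 0.027 0.365
55 place [ 0.48  -0.232  0.121] [ 1.9   1.28 -1.23  2.4   2.42  0.37 -2.76] 0.0259 0.203
55 place+70 [ 0.48  -0.232  0.191] [ 1.9   0.99 -1.27  2.4   2.22  0.19 -2.76] 0.0318 0.235
```

```bash
python3 - <<'E'
from h import *
a=cv2.imread("pics/top0.png")[155:280,325:485];cv2.imwrite("pics/c3.png",cv2.convertScaleAbs(cv2.resize(a,(768,600),interpolation=2),alpha=1.6))
r=read_camera("wrist");w=cv2.convertScaleAbs(r["frame"],alpha=1.3);cv2.imwrite("pics/w2.png",w[:,:,::-1])
r=read_camera("top");R0=np.array([.4886,-.2337,.1]);s=np.radians(-9.5);ex=np.array([np.cos(s),np.sin(s),0]);ey=np.array([-np.sin(s),np.cos(s),0])
f=lambda p:((proj(r,p)-[325,155])*4.8).round(0)
for y in(-.11,0,.11):print([f(R0+ey*y+ex*x) for x in(-.002,.178)])
E
```

```text
[array([567., 471.]), array([612., 112.])]
[array([339., 434.]), array([390.,  77.])]
[array([112., 397.]), array([168.,  41.])]
```

View pics/c3.png

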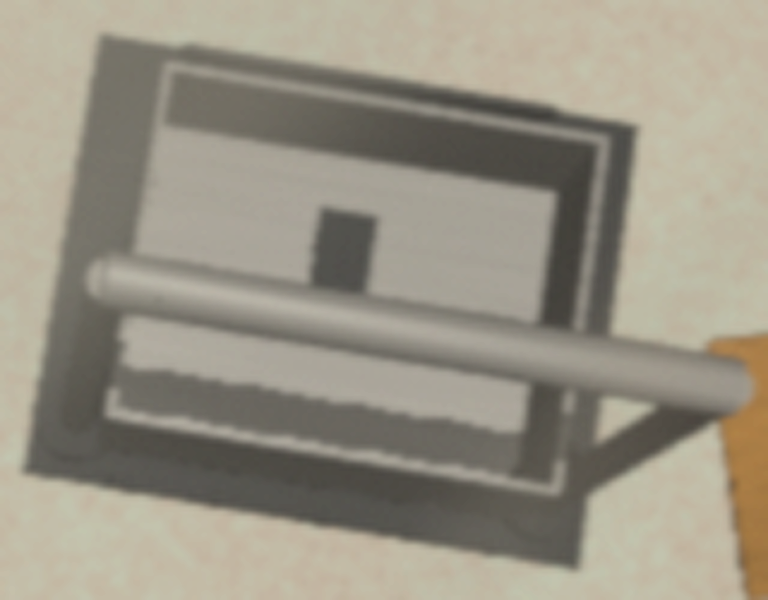

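View pics/w2.png

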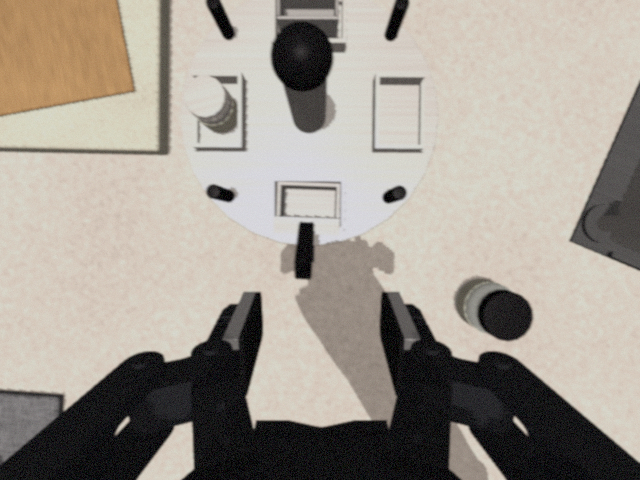

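Near rim's light line runs from crop (108,415) to (560,492), about 20 px below nominal, so the tank is roughly 11 mm towards the robot. The wrist view shows the bay at (308,203) facing the robot and the tab from (305,228) to its free end at (303,277); tin and caddy still stand.

```bash
python3 - <<'E'
from fit import *
r=read_camera("wrist");c=np.array([.549,.244])
b=blobs(r["frame"],45,(170,160,430,290),60);print(b)
ax=np.radians(-167.5);e=np.array([np.cos(ax),np.sin(ax)]);n=np.array([-e[1],e[0]])
for u,v,z in[(303,277,.143),(303.5,255,.130)]:
  q=onz(r,u,v,z)[:2]-c;print(z,"rad",q@e,"lat",q@n)
for l in("peg3",-122.5),("peg0",147.5):
  a=np.radians(l[1]);print(l,proj(r,(*(c+.122*np.array([np.cos(a),np.sin(a)])),.095)))
print("front",proj(r,(*(c+.153*e),.143)),proj(r,(*(c+.117*e),.099)))
t=read_camera("top")
for u,v in((108,415),(334,453.5),(560,492)):
  d=onz(t,325+u/4.8,155+v/4.8,.1)[:2]-[.5754,-.2482];s=np.radians(-9.5);print("rim stand frame",d@[np.cos(s),np.sin(s)],d@[-np.sin(s),np.cos(s)])
bo=np.array([*(c+.117*e),.095]);ro=np.array([.478,-.232,.1])
def fl(a):return a[0],-a[1],-a[2],a[3]
for nm,og,yw,ph,bk in(("pre",bo,12.5,18,.06),("pick",bo,12.5,18,0),("pick",bo,12.5,16,0),("pick",bo,12.5,20,0),("lift",bo+[0,0,.1],12.5,18,0),("place",ro,-9.5,18,0),("pl+70",ro+[0,0,.07],-9.5,28,0),("mid",[.40,0,.25],0,18,0)):
    a=fl(pose(og,np.radians(yw),np.radians(ph),bk))
    for j0 in([-.8,.33,.23,2.3,0,.4,1.1],[.3,.35,0,2.2,-.3,.3,2.2]):
      s=ik(*a,j0);print(nm,ph,a[0].round(4),s[0].round(2),round(s[1],4),round(s[2],3))
E
```

```text
t 8.57 p [0.4029 0.2007 0.277 ] x [0.937 0.216 0.276] y [ 0.225 -0.974 -0.001] z [ 0.269  0.063 -0.961] j [-1.491 -0.088  0.823  2.228  0.27   0.735 -2.185] F [-0.2 -1.2 -0.8] op 0.59 gf 0.0
[-0.0522, 0.3903, 0.4859, 0.0022, 0.4459, -0.0062, 0.3607, 0.0113, -0.0055] 0.00409366489726079
[([210, 183, 26, 16, 256], [222.7, 191.2]), ([387, 186, 21, 16, 218], [397.1, 193.2]), ([298, 221, 18, 56, 821], [307.1, 249.6])]
0.143 rad 0.15861877193843138 lat -0.0042011073036365455
0.13 rad 0.1420840147778884 lat -0.004557949356985447
('peg3', -122.5) [404.19450097 192.33893768]
('peg0', 147.5) [217.34570072 190.7813735 ]
front [308.30747886 270.04019544] [310.34158855 224.86544232]
rim stand frame -0.0990093220128218 0.11036580997734659
rim stand frame -0.09976470080333673 0.0010521117037272688
rim stand frame -0.10051683902035743 -0.10779263102385515
pre 18 [0.3984 0.2106 0.1655] [-0.94  0.16  0.3   2.38  0.21  0.33  0.94] 0.0 0.0
pre 18 [0.3984 0.2106 0.1655] [-0.54  0.15 -0.12  2.38  0.4   0.35  0.76] 0.0 0.0
pick 18 [0.4165 0.2146 0.1084] [-0.61  0.32 -0.02  2.37  0.64  0.19  0.54] 0.0 0.0
p
[... 406 characters left out ...]
0.0002 0.002
lift 18 [0.4165 0.2146 0.2084] [-0.86  0.09  0.23  2.31  0.2   0.46  0.98] 0.0 0.0
lift 18 [0.4165 0.2146 0.2084] [-0.23  0.09 -0.42  2.3   0.33  0.48  0.86] 0.0 0.0
place 18 [ 0.4595 -0.2289  0.1134] [ 0.64  0.36 -0.17  2.28 -0.25  0.22  2.11] 0.0 0.0
place 18 [ 0.4595 -0.2289  0.1134] [ 0.54  0.36 -0.06  2.28 -0.42  0.23  2.27] 0.0 0.0
pl+70 28 [ 0.4625 -0.2294  0.1847] [ 0.93  0.19 -0.42  2.37 -0.66  0.19  2.54] 0.0 0.0
pl+70 28 [ 0.4625 -0.2294  0.1847] [ 0.91  0.19 -0.4   2.37 -0.67  0.19  2.56] 0.0 0.0
mid 18 [0.3813 0.     0.2634] [-1.13 -0.37  0.87  2.4   0.5   0.76  0.96] 0.0031 0.026
mid 18 [0.3813 0.     0.2634] [ 0.99 -0.37 -0.87  2.4  -0.49  0.75  1.99] 0.0031 0.026
```

Request:
arm_command --moves '[{"gripper":50,"slide":[0,0,0],"angular":[0,0,-1]},{"gripper":50,"slide":[0,0,0],"angular":[0,0,-1]},{"gripper":50,"slide":[0,0,0],"angular":[0,0,-1]},{"gripper":50,"slide":[0,0,0],"angular":[0,0,-1]},{"gripper":50,"slide":[0,0,0],"angular":[0,0,-1]},{"gripper":50,"slide":[0,0,0],"angular":[0,0,-1]},{"gripper":50,"slide":[0,0,0],"angular":[0,0,-1]},{"gripper":50,"slide":[0,0,0],"angular":[0,0,-1]},{"gripper":50,"slide":[0,0,0],"angular":[0,0,-1]},{"gripper":50,"slide":[0,0,0],"angular":[0,0,-1]}]'

```text
t: 9.93
position: [0.4059, 0.1969, 0.2774]
tool_rot: [0.888, 0.439, 0.135, 0.033]
contact_force: [0.1, 0.5, -0.1]
opening: 0.589
grasp_force: 0.0
```

Request:
arm_command --moves '[{"gripper":50,"slide":[0,0,0],"angular":[0,0,-1]},{"gripper":50,"slide":[0,0,0],"angular":[0,0,-1]},{"gripper":50,"slide":[0,0,0],"angular":[0,0,-1]},{"gripper":50,"slide":[0,0,0],"angular":[0,0,-1]},{"gripper":50,"slide":[0,0,0],"angular":[0,0,-1]},{"gripper":50,"slide":[0,0,0],"angular":[0,0,-1]},{"gripper":50,"slide":[0,0,0],"angular":[0,0,-1]},{"gripper":50,"slide":[0,0,0],"angular":[0,0,-1]},{"gripper":50,"slide":[0,0,0],"angular":[0,0,-1]},{"gripper":50,"slide":[0,0,0],"angular":[0,0,-1]}]'

```text
t: 11.18
position: [0.4059, 0.1969, 0.2774]
tool_rot: [0.684, 0.716, 0.115, 0.077]
contact_force: [0.6, -0.2, 0.1]
opening: 0.585
grasp_force: 0.0
```

Request:
arm_command --moves '[{"gripper":50,"slide":[0,0,0],"angular":[0,0,-1]},{"gripper":50,"slide":[0,0,0],"angular":[0,0,-1]},{"gripper":50,"slide":[0,0,0],"angular":[0,0,-1]},{"gripper":50,"slide":[0,0,0],"angular":[0,0,-1]},{"gripper":50,"slide":[0,0,0],"angular":[0,0,-1]},{"gripper":50,"slide":[0,0,0],"angular":[0,0,-1]},{"gripper":50,"slide":[0,0,0],"angular":[0,0,-1]},{"gripper":50,"slide":[0,0,0],"angular":[0,0,-1]},{"gripper":50,"slide":[0,0,0],"angular":[0,0,-1]},{"gripper":50,"slide":[0,0,0],"angular":[0,0,-1]}]'

```text
t: 12.42
position: [0.4059, 0.1968, 0.2773]
tool_rot: [0.398, 0.907, 0.082, 0.112]
contact_force: [-0.2, -0.2, 0.0]
opening: 0.588
grasp_force: 0.0
```

Request:
arm_command --moves '[{"gripper":50,"slide":[0,0,0],"angular":[0,0,-1]},{"gripper":50,"slide":[0,0,0],"angular":[0,0,-1]},{"gripper":50,"slide":[0,0,0],"angular":[0,0,-1]},{"gripper":50,"slide":[0,0,0],"angular":[0,0,-1]},{"gripper":50,"slide":[0,0,0],"angular":[0,0,-1]},{"gripper":50,"slide":[0,0,0],"angular":[0,0,-1]},{"gripper":50,"slide":[0,0,0],"angular":[0,0,-1]},{"gripper":50,"slide":[0,0,0],"angular":[0,0,-1]},{"gripper":50,"slide":[0,0,0],"angular":[0,0,-1]},{"gripper":50,"slide":[0,0,0],"angular":[0,0,-1]}]'

```text
t: 13.68
position: [0.4058, 0.1968, 0.2772]
tool_rot: [0.064, 0.988, 0.038, 0.133]
contact_force: [0.3, -0.5, 1.1]
opening: 0.589
grasp_force: 0.0
```

Request:
arm_command --moves '[{"gripper":50,"slide":[0,0,0],"angular":[0,0,-1]},{"gripper":50,"slide":[0,0,0],"angular":[0,0,-1]},{"gripper":50,"slide":[0,0,0],"angular":[0,0,-1]},{"gripper":50,"slide":[0,0,0],"angular":[0,0,-1]},{"gripper":50,"slide":[0,0,0],"angular":[0,0,-1]},{"gripper":50,"slide":[0,0,0],"angular":[0,0,0]}]'

```text
t: 14.42
position: [0.4057, 0.1971, 0.2772]
tool_rot: [-0.108, 0.984, 0.015, 0.138]
contact_force: [0.4, 1.3, 0.2]
opening: 0.583
grasp_force: 0.0
```

```bash
python3 - <<'E'
from h import *
from fit import pose
p,M=st()
ax=np.radians(-167.5);e=np.array([np.cos(ax),np.sin(ax)]);n=np.array([-e[1],e[0]]);c=np.array([.549,.244])
bo=np.r_[c+.117*e-.0025*n,.095]
for bk in(.06,0):
  a=pose(bo,np.radians(12.5),np.radians(16),bk);T=R.from_matrix(np.c_[-a[1],-a[2],a[3]])
  print(bk,a[0].round(4),to(a[0],M,p).round(4),np.degrees((R.from_matrix(M).inv()*T).as_rotvec()).round(2)/4)
r=read_camera("wrist");w=cv2.convertScaleAbs(r["frame"],alpha=1.3);cv2.imwrite("pics/w3.png",w[:,:,::-1])
print([proj(r,q).round(0) for q in((*(c+.1416*e),.1265),(*(c+.1416*e-.0025*n),.1265))])
for b in blobs(r["frame"],45,(170,20,470,290),60):print(b)
E
```

```text
t 14.43 p [0.4057 0.1971 0.2772] x [-0.939 -0.208 -0.275] y [-0.216  0.976 -0.   ] z [ 0.268  0.059 -0.962] j [-2.016 -0.328  1.214  2.233  0.61   0.871  0.641] F [0.4 1.3 0.2] op 0.58 gf 0.0
[-0.0533, 0.4141, 0.4811, -0.0002, 0.4421, -0.0139, 0.3832, 0.0116, -0.0025] 0.007726408068910062
t 14.43 p [0.4057 0.1971 0.2772] x [-0.939 -0.208 -0.275] y [-0.216  0.976 -0.   ] z [ 0.268  0.059 -0.962] j [-2.016 -0.328  1.214  2.233  0.61   0.871  0.641] F [0.4 1.3 0.2] op 0.58 gf 0.0
0.06 [0.3992 0.2133 0.1659] [0.0666 0.0346 0.2125] [-0.    -0.015 -0.   ]
0 [0.4153 0.2169 0.1082] [0.0665 0.0346 0.3325] [-0.    -0.015 -0.   ]
[array([339., 177.]), array([342., 177.])]
([332, 113, 10, 24, 161], [336.6, 124.0])
([332, 162, 22, 34, 626], [342.0, 178.1])
([242, 186, 19, 37, 390], [251.0, 204.2])
([412, 187, 24, 36, 424], [423.2, 204.9])
```

The tab blob centre (342,178) agrees with the expected grip point (342,177). Descending to the pre-grasp.

Request:
arm_command --moves '[{"gripper":50,"slide":[0.02,0.01,0.02],"angular":[0,0,0]},{"gripper":50,"slide":[0.02,0.012,0.04],"angular":[0,0,0]},{"gripper":50,"slide":[0.02,0.012,0.04],"angular":[0,0,0]},{"gripper":50,"slide":[0.006,0,0.04],"angular":[0,0,0]},{"gripper":50,"slide":[0,0,0.04],"angular":[0,0,0]},{"gripper":50,"slide":[0,0,0.03],"angular":[0,0,0]},{"gripper":50,"slide":[0,0,0],"angular":[0,0,0]}]'

```text
t: 15.35
position: [0.399, 0.2129, 0.1667]
tool_rot: [-0.108, 0.984, 0.014, 0.138]
contact_force: [0.0, 0.2, 1.1]
opening: 0.586
grasp_force: 0.0
```

```bash
cat > g.py <<'E'
from h import *
from fit import pose
ax=np.radians(-167.5);e=np.array([np.cos(ax),np.sin(ax)]);n=np.array([-e[1],e[0]]);c=np.array([.549,.244])
bo=np.r_[c+.117*e-.0025*n,.095]
p,M=st()
a=pose(bo,np.radians(12.5),np.radians(16),0);T=R.from_matrix(np.c_[-a[1],-a[2],a[3]])
print(a[0].round(4),to(a[0],M,p).round(4),np.degrees((R.from_matrix(M).inv()*T).as_rotvec()).round(2)/4)
E
python3 g.py
```

```text
t 15.35 p [0.399  0.2129 0.1667] x [-0.939 -0.209 -0.274] y [-0.216  0.976 -0.002] z [ 0.268  0.058 -0.962] j [-1.511  0.27   0.958  2.346 -0.307  0.393  1.46 ] F [0.  0.2 1.1] op 0.59 gf 0.0
[-0.0599, 0.3609, 0.4795, 0.0096, 0.4336, -0.0115, 0.3352, 0.0052, -0.002] 0.0034157442882171984
t 15.35 p [0.399  0.2129 0.1667] x [-0.939 -0.209 -0.274] y [-0.216  0.976 -0.002] z [ 0.268  0.058 -0.962] j [-1.511  0.27   0.958  2.346 -0.307  0.393  1.46 ] F [0.  0.2 1.1] op 0.59 gf 0.0
[0.4153 0.2169 0.1082] [-0.0003  0.001   0.1216] [-0.0275 -0.0175  0.0075]
```

Request:
arm_command --moves '[{"gripper":50,"slide":[0,0.001,0.03],"angular":[0,0,0]},{"gripper":50,"slide":[0,0,0.03],"angular":[0,0,0]},{"gripper":50,"slide":[0,0,0.03],"angular":[0,0,0]},{"gripper":50,"slide":[0,0,0.02],"angular":[0,0,0]},{"gripper":50,"slide":[0,0,0.01],"angular":[0,0,0]},{"gripper":50,"slide":[0,0,0],"angular":[0,0,0]},{"gripper":50,"slide":[0,0,0],"angular":[0,0,0]}]'

```text
t: 16.23
position: [0.4148, 0.2186, 0.1102]
tool_rot: [-0.109, 0.984, 0.016, 0.139]
contact_force: [-0.3, -0.5, -0.7]
opening: 0.59
grasp_force: 0.0
```

```bash
python3 g.py; python3 -c "
from h import *
r=read_camera('wrist');w=cv2.convertScaleAbs(r['frame'],alpha=1.3);cv2.imwrite('pics/w4.png',w[:,:,::-1])"
```

```text
t 16.23 p [0.4148 0.2186 0.1102] x [-0.938 -0.211 -0.276] y [-0.219  0.976  0.   ] z [ 0.269  0.061 -0.961] j [-1.208  0.399  0.643  2.34  -0.528  0.248  1.656] F [-0.3 -0.5 -0.7] op 0.59 gf 0.0
[-0.0585, 0.3605, 0.481, 0.0083, 0.4347, -0.0116, 0.3349, 0.0059, -0.0029] 0.0029662677357960854
t 16.23 p [0.4148 0.2186 0.1102] x [-0.938 -0.211 -0.276] y [-0.219  0.976  0.   ] z [ 0.269  0.061 -0.961] j [-1.208  0.399  0.643  2.34  -0.528  0.248  1.656] F [-0.3 -0.5 -0.7] op 0.59 gf 0.0
[0.4153 0.2169 0.1082] [ 0.0008 -0.0034  0.0038] [0.0175 0.01   0.04  ]
```

View pics/w4.png

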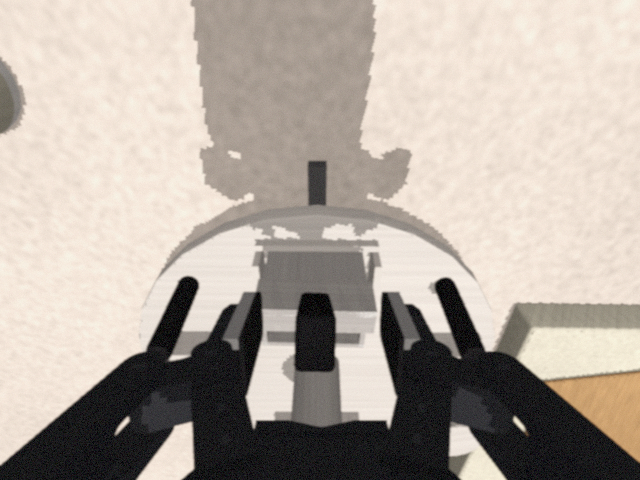

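The tab (column 316) sits between the fingers (centre ≈322), and the pointer (317,180) lines up with the bay. Correcting 1.5 mm and closing.

Request:
arm_command --moves '[{"gripper":50,"slide":[0.001,-0.003,0.003],"angular":[0,0,0]},{"gripper":30,"slide":[0,0,0],"angular":[0,0,0]},{"gripper":5,"slide":[0,0,0],"angular":[0,0,0]},{"gripper":5,"slide":[0,0,0],"angular":[0,0,0]},{"gripper":5,"slide":[0,0,0],"angular":[0,0,0]},{"gripper":5,"slide":[0,0,0],"angular":[0,0,0]},{"gripper":5,"slide":[0,0,0],"angular":[0,0,0]}]'

```text
t: 17.15
position: [0.415, 0.2168, 0.1081]
tool_rot: [-0.109, 0.984, 0.015, 0.138]
contact_force: [-0.5, -1.7, 1.5]
opening: 0.154
grasp_force: 58.8
```

```bash
python3 g.py
```

```text
t 17.15 p [0.415  0.2168 0.1081] x [-0.938 -0.211 -0.276] y [-0.219  0.976 -0.   ] z [ 0.269  0.06  -0.961] j [-1.195  0.401  0.632  2.342 -0.534  0.242  1.665] F [-0.5 -1.7  1.5] op 0.15 gf 58.8
[-0.0584, 0.3607, 0.481, 0.0082, 0.4349, -0.0116, 0.3349, 0.0059, -0.003] 0.0029628314367009245
t 17.15 p [0.415  0.2168 0.1081] x [-0.938 -0.211 -0.276] y [-0.219  0.976 -0.   ] z [ 0.269  0.06  -0.961] j [-1.195  0.401  0.632  2.342 -0.534  0.242  1.665] F [-0.5 -1.7  1.5] op 0.15 gf 58.8
[0.4153 0.2169 0.1082] [-0.0007  0.0001 -0.0001] [0.01   0.0025 0.0375]
```

Request:
arm_command --moves '[{"gripper":5,"slide":[-0.004,0,-0.014],"angular":[0,0,0]},{"gripper":5,"slide":[-0.008,0,-0.029],"angular":[0,0,0]},{"gripper":5,"slide":[-0.008,0,-0.029],"angular":[0,0,0]},{"gripper":5,"slide":[-0.008,0,-0.029],"angular":[0,0,0]},{"gripper":5,"slide":[-0.008,0,-0.029],"angular":[0,0,0]},{"gripper":5,"slide":[-0.008,0,-0.029],"angular":[0,0,0]},{"gripper":5,"slide":[-0.008,0,-0.029],"angular":[0,0,0]},{"gripper":5,"slide":[0,0,0],"angular":[0,0,0]}]'

```text
t: 18.15
position: [0.4141, 0.2173, 0.2063]
tool_rot: [-0.11, 0.984, 0.016, 0.139]
contact_force: [0.1, -0.2, -2.4]
opening: 0.158
grasp_force: 58.5
```

```bash
cat > pl.py <<'E'
from h import *
import sys
from fit import pose,ik,fk
s=np.radians(-9.5);ex=np.array([np.cos(s),np.sin(s),0]);W=np.array([.4778,-.2319,.1])
p,M=st()
g=p-M[:,2]*.019;bz=np.array([0,0,1.])
print("basket origin est in wall frame (if upright, yaw s)",[(g+ex*.0246-W)@v-(.0315 if v is bz else 0) for v in(ex,np.cross(bz,ex),bz)])
def plan(x,y,z,ph):
  o=W+ex*x+np.cross(bz,ex)*y+bz*z;a=pose(o,s,np.radians(ph),0);T=R.from_matrix(np.c_[-a[1],-a[2],a[3]])
  print((x,y,z,ph),a[0].round(4),"slide",to(a[0],M,p).round(4),"ang",np.degrees((R.from_matrix(M).inv()*T).as_rotvec()).round(2)/4)
E
python3 - <<'E'
from pl import *
plan(-.11,0,.12,16);plan(-.11,0,.08,16);plan(.006,0,.08,16)
E
```

```text
t 18.15 p [0.4141 0.2173 0.2063] x [-0.938 -0.211 -0.276] y [-0.22   0.975  0.002] z [ 0.269  0.062 -0.961] j [-1.632  0.212  1.101  2.282 -0.202  0.504  1.392] F [ 0.1 -0.2 -2.4] op 0.16 gf 58.5
[-0.0608, 0.3606, 0.478, 0.0101, 0.4326, -0.0123, 0.3346, 0.0049, -0.0009] 0.004012426403989064
t 18.15 p [0.4141 0.2173 0.2063] x [-0.938 -0.211 -0.276] y [-0.22   0.975  0.002] z [ 0.269  0.062 -0.961] j [-1.632  0.212  1.101  2.282 -0.202  0.504  1.392] F [ 0.1 -0.2 -2.4] op 0.16 gf 58.5
basket origin est in wall frame (if upright, yaw s) [np.float64(-0.11725214437545187), np.float64(0.43055094136156247), np.float64(0.09302959269286526)]
(-0.11, 0, 0.12, 16) [ 0.3502 -0.2105  0.2332] slide [ 0.2856 -0.8066 -0.1396] ang [1.555  0.0075 5.3325]
(-0.11, 0, 0.08, 16) [ 0.3502 -0.2105  0.1932] slide [ 0.3077 -0.8067 -0.0627] ang [1.555  0.0075 5.3325]
(0.006, 0, 0.08, 16) [ 0.4646 -0.2297  0.1932] slide [ 0.1012 -0.8944 -0.0035] ang [1.555  0.0075 5.3325]
```

Request:
arm_command --moves '[{"gripper":5,"slide":[-0.002,-0.03,0.001],"angular":[0.195,0,0.667]},{"gripper":5,"slide":[-0.002,-0.045,0.001],"angular":[0.195,0,0.667]},{"gripper":5,"slide":[-0.002,-0.055,0.001],"angular":[0.195,0,0.667]},{"gripper":5,"slide":[-0.002,-0.055,0.001],"angular":[0.195,0,0.667]},{"gripper":5,"slide":[-0.002,-0.055,0.001],"angular":[0.195,0,0.667]},{"gripper":5,"slide":[-0.002,-0.055,0.001],"angular":[0.195,0,0.667]},{"gripper":5,"slide":[-0.002,-0.055,0.001],"angular":[0.195,0,0.667]},{"gripper":5,"slide":[-0.002,-0.045,0.001],"angular":[0.195,0,0.667]}]'

```text
t: 19.15
position: [0.4304, 0.0181, 0.2039]
tool_rot: [0.085, 0.987, -0.013, 0.139]
contact_force: [0.2, -0.9, -1.1]
opening: 0.156
grasp_force: 58.5
```

```bash
python3 - <<'E'
from pl import *
plan(-.07,0,.093,16)
E
```

```text
t 19.15 p [0.4304 0.0181 0.2039] x [-0.947  0.165 -0.276] y [ 0.172  0.985 -0.002] z [ 0.271 -0.049 -0.961] j [-1.371  0.088  1.23   2.365  0.015  0.482  1.233] F [ 0.2 -0.9 -1.1] op 0.16 gf 58.5
[-0.0559, 0.3704, 0.4806, 0.0061, 0.4399, -0.0095, 0.3409, 0.0082, -0.0033] 0.00364048148366955
t 19.15 p [0.4304 0.0181 0.2039] x [-0.947  0.165 -0.276] y [ 0.172  0.985 -0.002] z [ 0.271 -0.049 -0.961] j [-1.371  0.088  1.23   2.365  0.015  0.482  1.233] F [ 0.2 -0.9 -1.1] op 0.16 gf 58.5
basket origin est in wall frame (if upright, yaw s) [np.float64(-0.06861559554927617), np.float64(0.23885201076464885), np.float64(0.09070367486076539)]
(-0.07, 0, 0.093, 16) [ 0.3897 -0.2172  0.2062] slide [-0.0015 -0.4776 -0.0036] ang [-0.0475 -0.0025 -0.0875]
```

Request:
arm_command --moves '[{"gripper":5,"slide":[0,-0.04,0],"angular":[0,0,-0.08]},{"gripper":5,"slide":[0,-0.055,0],"angular":[0,0,0]},{"gripper":5,"slide":[0,-0.055,-0.001],"angular":[0,0,0]},{"gripper":5,"slide":[0,-0.055,-0.001],"angular":[0,0,0]},{"gripper":5,"slide":[0,-0.055,-0.001],"angular":[0,0,0]}]'

```text
t: 19.77
position: [0.4085, -0.1094, 0.2058]
tool_rot: [0.081, 0.987, -0.013, 0.139]
contact_force: [-0.6, -0.2, -1.7]
opening: 0.157
grasp_force: 58.5
```

```bash
python3 - <<'E'
from pl import *
plan(-.07,0,.093,16)
E
```

```text
t 19.77 p [ 0.4085 -0.1094  0.2058] x [-0.948  0.157 -0.276] y [ 0.164  0.986 -0.002] z [ 0.272 -0.047 -0.961] j [-1.037  0.004  1.239  2.385 -0.025  0.476  1.629] F [-0.6 -0.2 -1.7] op 0.16 gf 58.5
[-0.0548, 0.3634, 0.4831, 0.0059, 0.4434, -0.0072, 0.3338, 0.0075, -0.0052] 0.004373229951191965
t 19.77 p [ 0.4085 -0.1094  0.2058] x [-0.948  0.157 -0.276] y [ 0.164  0.986 -0.002] z [ 0.272 -0.047 -0.961] j [-1.037  0.004  1.239  2.385 -0.025  0.476  1.629] F [-0.6 -0.2 -1.7] op 0.16 gf 58.5
basket origin est in wall frame (if upright, yaw s) [np.float64(-0.06925110731557324), np.float64(0.10939499617999665), np.float64(0.09260407186470312)]
(-0.07, 0, 0.093, 16) [ 0.3897 -0.2172  0.2062] slide [ 0.0016 -0.2187 -0.0008] ang [-0.025   0.0025  0.025 ]
```

Request:
arm_command --moves '[{"gripper":5,"slide":[0,-0.055,0],"angular":[0,0,0]},{"gripper":5,"slide":[0,-0.055,0],"angular":[0,0,0]},{"gripper":5,"slide":[0.001,-0.05,0],"angular":[0,0,0]},{"gripper":5,"slide":[0.001,-0.04,0],"angular":[0,0,0]},{"gripper":5,"slide":[0,-0.018,0],"angular":[0,0,0]},{"gripper":5,"slide":[0,0,0],"angular":[0,0,0]},{"gripper":5,"slide":[0,0,0],"angular":[0,0,0]}]'

```text
t: 20.65
position: [0.3905, -0.2149, 0.206]
tool_rot: [0.08, 0.987, -0.013, 0.139]
contact_force: [-0.4, -0.0, -2.0]
opening: 0.161
grasp_force: 58.8
```

```bash
python3 - <<'E'
from pl import *
plan(.005,0,.071,16)
for n in("side","top"):
  r=read_camera(n);print(n,proj(r,W).round(1),proj(r,W+ex*.1).round(1))
  b=r["frame"];cv2.imwrite(f"pics/{n}5.png",cv2.convertScaleAbs(b,alpha=1.4)[:,:,::-1])
a=cv2.imread("pics/side5.png")[170:390,290:470];cv2.imwrite("pics/s5.png",cv2.resize(a,None,fx=2.7,fy=2.7,interpolation=2))
E
```

```text
t 20.65 p [ 0.3905 -0.2149  0.206 ] x [-0.949  0.155 -0.276] y [ 0.162  0.987 -0.003] z [ 0.272 -0.048 -0.961] j [-0.561  0.145  1.131  2.323 -0.465  0.54   2.333] F [-0.4 -0.  -2. ] op 0.16 gf 58.8
[-0.0567, 0.3517, 0.4815, 0.0068, 0.4372, -0.0111, 0.3246, 0.0069, -0.0036] 0.003184836021377674
t 20.65 p [ 0.3905 -0.2149  0.206 ] x [-0.949  0.155 -0.276] y [ 0.162  0.987 -0.003] z [ 0.272 -0.048 -0.961] j [-0.561  0.145  1.131  2.323 -0.465  0.54   2.333] F [-0.4 -0.  -2. ] op 0.16 gf 58.8
basket origin est in wall frame (if upright, yaw s) [np.float64(-0.0695620468709619), np.float64(0.0023992010043569593), np.float64(0.09274287126425398)]
(0.005, 0, 0.071, 16) [ 0.4636 -0.2295  0.1842] slide [-0.1313 -0.005   0.0829] ang [-0.03   0.     0.055]
side [355.4 299.5] [388.3 290.4]
top [395.1 249.2] [401.1 207.3]
```

View pics/s5.png

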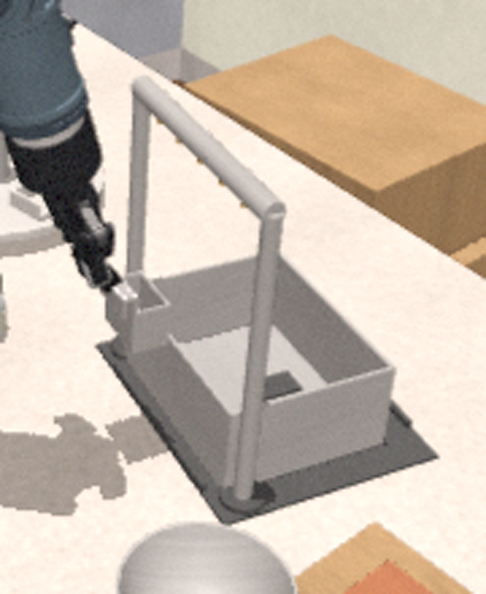

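The side view shows the basket upright in the gripper in front of the near wall, about 90 mm over the rim, and clear of the bar posts.

Request:
arm_command --moves '[{"gripper":5,"slide":[0.006,0,0.021],"angular":[0,0,0.05]},{"gripper":5,"slide":[0.006,0,0.021],"angular":[0,0,0]},{"gripper":5,"slide":[-0.018,-0.002,0.005],"angular":[0,0,0]},{"gripper":5,"slide":[-0.025,-0.003,0.007],"angular":[0,0,0]},{"gripper":5,"slide":[-0.025,0,0.007],"angular":[0,0,0]},{"gripper":5,"slide":[-0.025,0,0.007],"angular":[0,0,0]},{"gripper":5,"slide":[-0.02,0,0.006],"angular":[0,0,0]},{"gripper":5,"slide":[-0.01,0,0.003],"angular":[0,0,0]},{"gripper":5,"slide":[0,0,0],"angular":[0,0,0]},{"gripper":5,"slide":[0,0,0],"angular":[0,0,0]}]'

```text
t: 22.0
position: [0.4533, -0.2278, 0.1843]
tool_rot: [0.082, 0.987, -0.013, 0.139]
contact_force: [0.0, 0.8, -2.1]
opening: 0.154
grasp_force: 58.7
```

```bash
python3 - <<'E'
from pl import *
plan(.010,0,.070,16);plan(.010,0,.023,16)
E
```

```text
t 22.0 p [ 0.4533 -0.2278  0.1843] x [-0.948  0.158 -0.276] y [ 0.165  0.986 -0.002] z [ 0.271 -0.048 -0.961] j [-0.352  0.343  0.928  2.208 -0.724  0.567  2.507] F [ 0.   0.8 -2.1] op 0.15 gf 58.7
[-0.0571, 0.357, 0.4824, 0.0068, 0.4353, -0.0112, 0.3315, 0.0077, -0.003] 0.003144850969728122
t 22.0 p [ 0.4533 -0.2278  0.1843] x [-0.948  0.158 -0.276] y [ 0.165  0.986 -0.002] z [ 0.271 -0.048 -0.961] j [-0.352  0.343  0.928  2.208 -0.724  0.567  2.507] F [ 0.   0.8 -2.1] op 0.15 gf 58.7
basket origin est in wall frame (if upright, yaw s) [np.float64(-0.005523032209580772), np.float64(3.823785747791863e-05), np.float64(0.07107946900738166)]
(0.01, 0, 0.07, 16) [ 0.4686 -0.2304  0.1832] slide [-0.0292 -0.      0.0106] ang [-0.03  -0.     0.015]
(0.01, 0, 0.023, 16) [ 0.4686 -0.2304  0.1362] slide [-0.0033  0.0002  0.101 ] ang [-0.03  -0.     0.015]
```

Request:
arm_command --moves '[{"gripper":5,"slide":[-0.01,0,0.003],"angular":[0,0,0]},{"gripper":5,"slide":[-0.012,0,0.004],"angular":[0,0,0]},{"gripper":5,"slide":[-0.008,0,0.003],"angular":[0,0,0]},{"gripper":5,"slide":[0,0,0],"angular":[0,0,0]},{"gripper":5,"slide":[0.002,0,0.008],"angular":[0,0,0]},{"gripper":5,"slide":[0.002,0,0.008],"angular":[0,0,0]},{"gripper":5,"slide":[0,0,0],"angular":[0,0,0]}]'

```text
t: 22.88
position: [0.4692, -0.2304, 0.1751]
tool_rot: [0.082, 0.987, -0.013, 0.138]
contact_force: [-0.5, 0.6, -1.6]
opening: 0.158
grasp_force: 58.7
```

```bash
python3 - <<'E'
from pl import *
plan(.010,0,.027,16)
E
```

```text
t 22.88 p [ 0.4692 -0.2304  0.1751] x [-0.948  0.157 -0.275] y [ 0.164  0.986 -0.002] z [ 0.271 -0.047 -0.961] j [-0.312  0.387  0.884  2.18  -0.771  0.566  2.532] F [-0.5  0.6 -1.6] op 0.16 gf 58.7
[-0.0569, 0.3587, 0.4826, 0.0066, 0.4353, -0.0111, 0.3332, 0.0079, -0.003] 0.0032067871968189943
t 22.88 p [ 0.4692 -0.2304  0.1751] x [-0.948  0.157 -0.275] y [ 0.164  0.986 -0.002] z [ 0.271 -0.047 -0.961] j [-0.312  0.387  0.884  2.18  -0.771  0.566  2.532] F [-0.5  0.6 -1.6] op 0.16 gf 58.7
basket origin est in wall frame (if upright, yaw s) [np.float64(0.010621478103073496), np.float64(0.00010890181656346052), np.float64(0.06182687807607992)]
(0.01, 0, 0.027, 16) [ 0.4686 -0.2304  0.1402] slide [0.0203 0.     0.0666] ang [-0.03   -0.0075  0.0175]
```

Request:
arm_command --moves '[{"gripper":5,"slide":[0.002,0,0.006],"angular":[0,0,0]},{"gripper":5,"slide":[0.002,0,0.006],"angular":[0,0,0]},{"gripper":5,"slide":[0,0,0],"angular":[0,0,0]}]'

```text
t: 23.25
position: [0.4691, -0.2304, 0.1689]
tool_rot: [0.081, 0.987, -0.013, 0.139]
contact_force: [-0.3, -0.2, -1.6]
opening: 0.154
grasp_force: 58.7
```

Request:
arm_command --moves '[{"gripper":5,"slide":[0.002,0,0.006],"angular":[0,0,0]},{"gripper":5,"slide":[0.002,0,0.006],"angular":[0,0,0]},{"gripper":5,"slide":[0,0,0],"angular":[0,0,0]}]'

```text
t: 23.62
position: [0.4689, -0.2304, 0.1626]
tool_rot: [0.081, 0.987, -0.013, 0.139]
contact_force: [-0.1, -0.2, -2.7]
opening: 0.156
grasp_force: 58.7
```

Request:
arm_command --moves '[{"gripper":5,"slide":[0.003,0,0.01],"angular":[0,0,0]},{"gripper":5,"slide":[0.003,0,0.01],"angular":[0,0,0]},{"gripper":5,"slide":[0.003,0,0.01],"angular":[0,0,0]},{"gripper":5,"slide":[0.003,0,0.01],"angular":[0,0,0]},{"gripper":5,"slide":[0,0,0],"angular":[0,0,0]},{"gripper":5,"slide":[0,0,0],"angular":[0,0,0]}]'

```text
t: 24.38
position: [0.4689, -0.2306, 0.1421]
tool_rot: [0.082, 0.987, -0.013, 0.139]
contact_force: [-0.1, -0.6, -1.7]
opening: 0.158
grasp_force: 58.7
```

```bash
python3 - <<'E'
from pl import *
plan(0,0,.028,16)
E
```

```text
t 24.38 p [ 0.4689 -0.2306  0.1421] x [-0.948  0.157 -0.276] y [ 0.164  0.986 -0.003] z [ 0.272 -0.048 -0.961] j [-0.22   0.437  0.778  2.201 -0.885  0.502  2.638] F [-0.1 -0.6 -1.7] op 0.16 gf 58.7
[-0.0571, 0.3587, 0.4825, 0.0065, 0.4351, -0.0116, 0.3333, 0.0078, -0.0029] 0.0031823906404231384
t 24.38 p [ 0.4689 -0.2306  0.1421] x [-0.948  0.157 -0.276] y [ 0.164  0.986 -0.003] z [ 0.272 -0.048 -0.961] j [-0.22   0.437  0.778  2.201 -0.885  0.502  2.638] F [-0.1 -0.6 -1.7] op 0.16 gf 58.7
basket origin est in wall frame (if upright, yaw s) [np.float64(0.01032981119633865), np.float64(-0.00015758845857781088), np.float64(0.02884878632242749)]
(0, 0, 0.028, 16) [ 0.4587 -0.2287  0.1412] slide [ 0.0203  0.0004 -0.0041] ang [-0.035   0.0075  0.02  ]
```

Request:
arm_command --moves '[{"gripper":5,"slide":[0.0038,0,-0.0011],"angular":[0,0,0]},{"gripper":5,"slide":[0.0038,0,-0.0011],"angular":[0,0,0]},{"gripper":5,"slide":[0.0038,0,-0.0011],"angular":[0,0,0]},{"gripper":5,"slide":[0,0,0],"angular":[0,0,0]},{"gripper":5,"slide":[0,0,0],"angular":[0,0,0]}]'

```text
t: 25.0
position: [0.463, -0.2295, 0.1421]
tool_rot: [0.081, 0.987, -0.013, 0.139]
contact_force: [-0.3, -0.5, -1.3]
opening: 0.154
grasp_force: 58.7
```

Request:
arm_command --moves '[{"gripper":5,"slide":[0.0038,0,-0.0011],"angular":[0,0,0]},{"gripper":5,"slide":[0,0,0],"angular":[0,0,0]},{"gripper":5,"slide":[0,0,0],"angular":[0,0,0]}]'

```text
t: 25.38
position: [0.461, -0.2292, 0.1421]
tool_rot: [0.081, 0.987, -0.013, 0.139]
contact_force: [-0.8, -1.1, -1.7]
opening: 0.159
grasp_force: 58.7
```

Request:
arm_command --moves '[{"gripper":5,"slide":[0.0029,0,-0.0008],"angular":[0,0,0]},{"gripper":5,"slide":[0,0,0],"angular":[0,0,0]},{"gripper":5,"slide":[0,0,0],"angular":[0,0,0]}]'

```text
t: 25.75
position: [0.4595, -0.2289, 0.142]
tool_rot: [0.081, 0.987, -0.013, 0.139]
contact_force: [-0.3, 0.4, -1.3]
opening: 0.154
grasp_force: 58.7
```

Now at about +0.8 mm of the estimate; continuing in 1 mm steps.

Request:
arm_command --moves '[{"gripper":5,"slide":[0.0019,0,-0.0006],"angular":[0,0,0]},{"gripper":5,"slide":[0,0,0],"angular":[0,0,0]},{"gripper":5,"slide":[0,0,0],"angular":[0,0,0]}]'

```text
t: 26.12
position: [0.4585, -0.2288, 0.1421]
tool_rot: [0.081, 0.987, -0.013, 0.139]
contact_force: [-0.6, -0.4, -2.3]
opening: 0.159
grasp_force: 58.7
```

Request:
arm_command --moves '[{"gripper":5,"slide":[0.0019,0,-0.0006],"angular":[0,0,0]},{"gripper":5,"slide":[0,0,0],"angular":[0,0,0]},{"gripper":5,"slide":[0,0,0],"angular":[0,0,0]}]'

```text
t: 26.5
position: [0.4576, -0.2286, 0.1421]
tool_rot: [0.081, 0.987, -0.013, 0.139]
contact_force: [-0.0, 0.7, -1.9]
opening: 0.154
grasp_force: 58.7
```

Request:
arm_command --moves '[{"gripper":5,"slide":[0.0019,0,-0.0006],"angular":[0,0,0]},{"gripper":5,"slide":[0,0,0],"angular":[0,0,0]},{"gripper":5,"slide":[0,0,0],"angular":[0,0,0]}]'

```text
t: 26.88
position: [0.457, -0.2285, 0.1423]
tool_rot: [0.081, 0.987, -0.013, 0.139]
contact_force: [1.3, -1.4, -2.0]
opening: 0.159
grasp_force: 58.5
```

Request:
arm_command --moves '[{"gripper":5,"slide":[0.0019,0,-0.0006],"angular":[0,0,0]},{"gripper":5,"slide":[0,0,0],"angular":[0,0,0]},{"gripper":5,"slide":[0,0,0],"angular":[0,0,0]}]'

```text
t: 27.25
position: [0.4567, -0.2285, 0.1426]
tool_rot: [0.081, 0.987, -0.013, 0.14]
contact_force: [5.2, -0.3, -5.1]
opening: 0.156
grasp_force: 58.4
```

Request:
arm_command --moves '[{"gripper":5,"slide":[0.001,0,-0.0003],"angular":[0,0,0]},{"gripper":5,"slide":[0,0,0],"angular":[0,0,0]},{"gripper":5,"slide":[0,0,0],"angular":[0,0,0]}]'

```text
t: 27.62
position: [0.4566, -0.2285, 0.1428]
tool_rot: [0.081, 0.987, -0.013, 0.14]
contact_force: [6.8, 0.0, -4.0]
opening: 0.15
grasp_force: 58.4
```

```bash
python3 - <<'E'
from pl import *
E
```

```text
t 27.62 p [ 0.4566 -0.2285  0.1428] x [-0.948  0.157 -0.278] y [ 0.164  0.986 -0.003] z [ 0.274 -0.049 -0.96 ] j [-0.22   0.414  0.779  2.23  -0.881  0.485  2.649] F [ 6.8  0.  -4. ] op 0.15 gf 58.4
[-0.0574, 0.3567, 0.4823, 0.0067, 0.4348, -0.0119, 0.3314, 0.0075, -0.0029] 0.003130454643156186
t 27.62 p [ 0.4566 -0.2285  0.1428] x [-0.948  0.157 -0.278] y [ 0.164  0.986 -0.003] z [ 0.274 -0.049 -0.96 ] j [-0.22   0.414  0.779  2.23  -0.881  0.485  2.649] F [ 6.8  0.  -4. ] op 0.15 gf 58.4
basket origin est in wall frame (if upright, yaw s) [np.float64(-0.0021500466865910423), np.float64(-7.273714444582186e-05), np.float64(0.029510413490028586)]
```

Request:
arm_command --moves '[{"gripper":5,"slide":[-0.0066,0,0.0019],"angular":[0,0,0]},{"gripper":5,"slide":[0,0,0],"angular":[0,0,0]},{"gripper":5,"slide":[0,0,0],"angular":[0,0,0]}]'

```text
t: 28.0
position: [0.4579, -0.2287, 0.1419]
tool_rot: [0.082, 0.987, -0.013, 0.138]
contact_force: [-0.0, 0.4, -2.1]
opening: 0.156
grasp_force: 59.0
```

```bash
python3 - <<'E'
from pl import *
E
```

```text
t 28.0 p [ 0.4579 -0.2287  0.1419] x [-0.948  0.157 -0.275] y [ 0.164  0.986 -0.002] z [ 0.271 -0.047 -0.961] j [-0.219  0.419  0.779  2.225 -0.881  0.49   2.646] F [-0.   0.4 -2.1] op 0.16 gf 59.0
[-0.0573, 0.357, 0.4823, 0.0067, 0.4348, -0.0119, 0.3317, 0.0075, -0.0029] 0.0031398173141995306
t 28.0 p [ 0.4579 -0.2287  0.1419] x [-0.948  0.157 -0.275] y [ 0.164  0.986 -0.002] z [ 0.271 -0.047 -0.961] j [-0.219  0.419  0.779  2.225 -0.881  0.49   2.646] F [-0.   0.4 -2.1] op 0.16 gf 59.0
basket origin est in wall frame (if upright, yaw s) [np.float64(-0.000802189707285776), np.float64(-4.298134912876045e-05), np.float64(0.028625715451022354)]
```

Request:
arm_command --moves '[{"gripper":5,"slide":[-0.0014,0,0.0004],"angular":[0,0,0]},{"gripper":5,"slide":[0.0011,0,0.0038],"angular":[0,0,0]},{"gripper":5,"slide":[0.0011,0,0.0038],"angular":[0,0,0]},{"gripper":5,"slide":[0.0011,0,0.0038],"angular":[0,0,0]},{"gripper":5,"slide":[0,0,0],"angular":[0,0,0]},{"gripper":5,"slide":[0,0,0],"angular":[0,0,0]}]'

```text
t: 28.75
position: [0.4592, -0.2289, 0.1362]
tool_rot: [0.081, 0.987, -0.013, 0.139]
contact_force: [-0.3, -0.3, -1.3]
opening: 0.156
grasp_force: 59.0
```

Request:
arm_command --moves '[{"gripper":5,"slide":[0.0011,0,0.0038],"angular":[0,0,0]},{"gripper":5,"slide":[0.0011,0,0.0038],"angular":[0,0,0]},{"gripper":5,"slide":[0,0,0],"angular":[0,0,0]},{"gripper":5,"slide":[0,0,0],"angular":[0,0,0]}]'

```text
t: 29.25
position: [0.4591, -0.2289, 0.1322]
tool_rot: [0.081, 0.987, -0.013, 0.139]
contact_force: [-0.3, 0.4, -2.2]
opening: 0.156
grasp_force: 59.0
```

Request:
arm_command --moves '[{"gripper":5,"slide":[0.0011,0,0.0038],"angular":[0,0,0]},{"gripper":5,"slide":[0,0,0],"angular":[0,0,0]},{"gripper":5,"slide":[0,0,0],"angular":[0,0,0]}]'

```text
t: 29.62
position: [0.4592, -0.2289, 0.1303]
tool_rot: [0.081, 0.987, -0.013, 0.139]
contact_force: [-1.3, 0.3, -2.8]
opening: 0.154
grasp_force: 59.0
```

Request:
arm_command --moves '[{"gripper":5,"slide":[0.001,0,-0.0003],"angular":[0,0,0]},{"gripper":5,"slide":[0.0011,0,0.0038],"angular":[0,0,0]},{"gripper":5,"slide":[0,0,0],"angular":[0,0,0]},{"gripper":5,"slide":[0,0,0],"angular":[0,0,0]}]'

```text
t: 30.12
position: [0.4586, -0.2288, 0.1283]
tool_rot: [0.081, 0.987, -0.013, 0.139]
contact_force: [-0.1, -0.8, -2.5]
opening: 0.155
grasp_force: 59.0
```

Request:
arm_command --moves '[{"gripper":5,"slide":[0.0011,0,0.0038],"angular":[0,0,0]},{"gripper":5,"slide":[0.0011,0,0.0038],"angular":[0,0,0]},{"gripper":5,"slide":[0,0,0],"angular":[0,0,0]},{"gripper":5,"slide":[0,0,0],"angular":[0,0,0]}]'

```text
t: 30.62
position: [0.4586, -0.2289, 0.1243]
tool_rot: [0.081, 0.987, -0.013, 0.139]
contact_force: [-0.2, -0.2, -1.5]
opening: 0.157
grasp_force: 59.0
```

Request:
arm_command --moves '[{"gripper":5,"slide":[0.0011,0,0.0038],"angular":[0,0,0]},{"gripper":5,"slide":[0.0011,0,0.0038],"angular":[0,0,0]},{"gripper":5,"slide":[0.0011,0,0.0038],"angular":[0,0,0]},{"gripper":5,"slide":[0,0,0],"angular":[0,0,0]},{"gripper":5,"slide":[0,0,0],"angular":[0,0,0]}]'

```text
t: 31.25
position: [0.4586, -0.2289, 0.1184]
tool_rot: [0.082, 0.987, -0.013, 0.139]
contact_force: [-0.2, 0.6, -2.4]
opening: 0.154
grasp_force: 59.0
```

Request:
arm_command --moves '[{"gripper":5,"slide":[0.0006,0,0.0019],"angular":[0,0,0]},{"gripper":5,"slide":[0.0006,0,0.0019],"angular":[0,0,0]},{"gripper":5,"slide":[0.0006,0,0.0019],"angular":[0,0,0]},{"gripper":5,"slide":[0,0,0],"angular":[0,0,0]},{"gripper":5,"slide":[0,0,0],"angular":[0,0,0]}]'

```text
t: 31.88
position: [0.4585, -0.2288, 0.1154]
tool_rot: [0.081, 0.987, -0.013, 0.139]
contact_force: [0.5, 0.4, -2.3]
opening: 0.155
grasp_force: 59.0
```

Request:
arm_command --moves '[{"gripper":5,"slide":[0.0006,0,0.0019],"angular":[0,0,0]},{"gripper":5,"slide":[0,0,0],"angular":[0,0,0]},{"gripper":5,"slide":[0,0,0],"angular":[0,0,0]}]'

```text
t: 32.25
position: [0.4585, -0.2288, 0.1144]
tool_rot: [0.081, 0.987, -0.013, 0.139]
contact_force: [-0.6, 0.2, -2.5]
opening: 0.158
grasp_force: 59.0
```

```bash
python3 - <<'E'
from pl import *
E
```

```text
t 32.25 p [ 0.4585 -0.2288  0.1144] x [-0.948  0.157 -0.276] y [ 0.164  0.986 -0.003] z [ 0.272 -0.048 -0.961] j [-0.1    0.451  0.632  2.234 -0.947  0.417  2.709] F [-0.6  0.2 -2.5] op 0.16 gf 59.0
[-0.0576, 0.353, 0.482, 0.0069, 0.4343, -0.0126, 0.3278, 0.007, -0.0029] 0.003048575693184563
t 32.25 p [ 0.4585 -0.2288  0.1144] x [-0.948  0.157 -0.276] y [ 0.164  0.986 -0.003] z [ 0.272 -0.048 -0.961] j [-0.1    0.451  0.632  2.234 -0.947  0.417  2.709] F [-0.6  0.2 -2.5] op 0.16 gf 59.0
basket origin est in wall frame (if upright, yaw s) [np.float64(-0.0001891015664391856), np.float64(-0.00012567149895354541), np.float64(0.0011776174975301201)]
```

1.2 mm to go by estimate; lower until the rim carries.

Request:
arm_command --moves '[{"gripper":5,"slide":[0.0006,0,0.0019],"angular":[0,0,0]},{"gripper":5,"slide":[0,0,0],"angular":[0,0,0]},{"gripper":5,"slide":[0,0,0],"angular":[0,0,0]}]'

```text
t: 32.62
position: [0.4585, -0.2288, 0.1134]
tool_rot: [0.081, 0.987, -0.013, 0.139]
contact_force: [-1.1, -0.3, -2.4]
opening: 0.155
grasp_force: 59.0
```

Request:
arm_command --moves '[{"gripper":5,"slide":[0.0006,0,0.0019],"angular":[0,0,0]},{"gripper":5,"slide":[0,0,0],"angular":[0,0,0]},{"gripper":5,"slide":[0,0,0],"angular":[0,0,0]}]'

```text
t: 33.0
position: [0.4585, -0.2289, 0.113]
tool_rot: [0.082, 0.987, -0.012, 0.139]
contact_force: [-4.8, 1.9, 9.2]
opening: 0.157
grasp_force: 60.9
```

Request:
arm_command --moves '[{"gripper":20,"slide":[0,0,0],"angular":[0,0,0]},{"gripper":40,"slide":[0,0,0],"angular":[0,0,0]},{"gripper":50,"slide":[0,0,0],"angular":[0,0,0]},{"gripper":50,"slide":[0,0,0],"angular":[0,0,0]},{"gripper":50,"slide":[0,0,0],"angular":[0,0,0]}]'

```text
t: 33.62
position: [0.4585, -0.2288, 0.1124]
tool_rot: [0.081, 0.987, -0.013, 0.139]
contact_force: [0.7, 0.5, -0.0]
opening: 0.584
grasp_force: 0.0
```

Request:
arm_command --moves '[{"gripper":50,"slide":[0.01,0,-0.004],"angular":[0,0,0]},{"gripper":50,"slide":[0.02,0,-0.007],"angular":[0,0,0]},{"gripper":50,"slide":[0.02,0,-0.007],"angular":[0,0,0]},{"gripper":50,"slide":[0.02,0,-0.01],"angular":[0,0,0]},{"gripper":50,"slide":[0.015,0,-0.03],"angular":[0,0,0]},{"gripper":50,"slide":[0,0,-0.04],"angular":[0,0,0]},{"gripper":50,"slide":[0,0,-0.03],"angular":[0,0,0]},{"gripper":50,"slide":[0,0,0],"angular":[0,0,0]}]'

```text
t: 34.62
position: [0.4008, -0.219, 0.1629]
tool_rot: [0.081, 0.987, -0.013, 0.14]
contact_force: [-0.1, 0.0, -0.3]
opening: 0.579
grasp_force: 0.0
```

```bash
python3 - <<'E'
from pl import *
r=read_camera("side");a=cv2.convertScaleAbs(r["frame"],alpha=1.4)[190:370,290:470,::-1];cv2.imwrite("pics/s6.png",cv2.resize(a,None,fx=3.3,fy=3.3,interpolation=2))
E
```

```text
t 34.62 p [ 0.4008 -0.219   0.1629] x [-0.948  0.157 -0.278] y [ 0.164  0.986 -0.002] z [ 0.274 -0.048 -0.961] j [-0.232  0.254  0.793  2.333 -0.681  0.446  2.521] F [-0.1  0.  -0.3] op 0.58 gf 0.0
[-0.0584, 0.3391, 0.481, 0.0081, 0.4335, -0.0134, 0.3143, 0.0055, -0.0031] 0.0027254554713614654
t 34.62 p [ 0.4008 -0.219   0.1629] x [-0.948  0.157 -0.278] y [ 0.164  0.986 -0.002] z [ 0.274 -0.048 -0.961] j [-0.232  0.254  0.793  2.333 -0.681  0.446  2.521] F [-0.1  0.  -0.3] op 0.58 gf 0.0
basket origin est in wall frame (if upright, yaw s) [np.float64(-0.058725378910650015), np.float64(9.605612869767466e-05), np.float64(0.04967336776920078)]
```

View pics/s6.png

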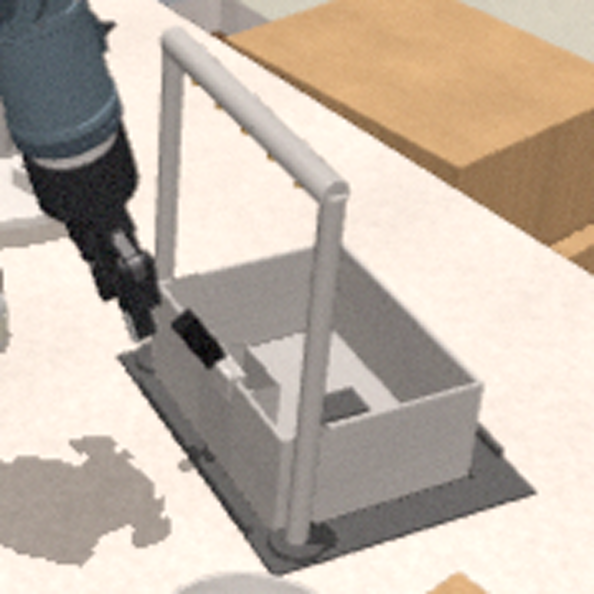

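The basket hangs on the middle of the near wall, with its tab at (200,338), box inside and lip outside, and the gripper is clear. Handing in.

```bash
python3 -c "
from station import *
print(close_job())"
```

```text
the job is handed in; nothing more can be done
None
```

The basket is hanging, released, on the middle of the rinse tank's near wall, with its box inside and lip outside; the job was handed in after about 35 s, and the hand-in call returned no verdict.

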